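# Reset the bias-cut fence of a slicing guide

## Robot

A 7-joint arm with a two-finger parallel gripper is mounted at the origin on a cart in front of the work surface, level with it; the furniture and walls round the work are solid. World frame = base frame: x ahead of the robot, y to its left, z up, the work surface at z = 0. Lengths are in m, angles in rad, forces in N, time in s.
With the tool pointing down it reaches from about 0.425 to 0.975 m from the base axis. Payload 16.7 kg.
Tool frame: the origin (TCP) lies on the centre line of the jaws, within the pads' length; the fingertips stand 25 mm ahead of it and the grasp point (between the pads) lies 6 mm ahead of it; z points along the fingers, y is the line along which they close (so a half turn about z gives the same grasp; the last joint's range is limited). The gripper opens to 85 mm and grips with 20 to 120 N. Pads are 22 mm wide; open, the fingers measure 114 mm over their backs; the gripper's body (76 mm by 85 mm) begins 54 mm behind the grasp point. The pads swing forward as they close: fully open they stand 13 mm farther back than shut.
Start: joints at [-1.478, 0.426, 0.074, 1.606, -0.034, 1.111, -0.067], TCP at [0.162, 0.655, 0.224] pointing down, gripper open.
Joint ranges: [-2.85, 2.85], [-0.5, 2.14], [-1.23, 1.37], [0.21, 2.46], [-1.02, 4.16], [0.16, 2.05], [-2.73, 2.73]. Speed limits (rad/s): [1.89, 1.89, 2.39, 2.39, 3.01, 3.01, 3.01].

## Interface

Orientations are given as a rotation vector (axis times angle).
In Python, from plant import ctrl gives the robot as it stands.
- The arm moves only by the tool step_arm, never from a script. Its argument "steps" is a list of rows, each a list of 3 entries, a list of its own where there are three numbers: the finger opening in mm, from 0 to 85.4, then the shift along the tool's x, y, z in units of 25 mm (1.0 is 25 mm), then the turn, a rotation vector about the tool's x, y, z in units of 6 degrees (1.0 is 6 degrees). A call has 1 to 10 rows; each row is the pose to reach, as a shift and turn from the pose commanded when the call began, along the tool's axes at that moment; what a row does not reach only later rows make up. A row lasts 1/10 s, in which the tool goes at most 50 mm and 8.59 degrees, less where a joint would pass 70% of its speed; a pose out of reach is approached as far as the arm can. A call with a gripper value outside its range is refused whole. The fingers move at their own pace and stop on an object; the grip force is fixed at half the most. Time passes only in rows, so rows that repeat a pose let the fingers close. It gives the time, the measured TCP pose, the force, the opening and the grip force at its end, in the units of the state.
- ctrl.sense(): the state, without advancing time (a new reading comes with each control period).
- ctrl.capture(name): name is "scene" or "top" or "wrist"; returns (picture, depth): 384x512x3 uint8, red, green, blue; 384x512 float32, m along the optical axis (not along the pixel's ray), 0 where there is no reading.
- ctrl.calibration(name): a dict with "K" (3x3 intrinsics, pixels), "position" and "rotation" of the camera in the world. Camera axes: x right, y down, z forward; pixel columns grow to the right and rows downward; lengths in m; the calibration is good to about 2 mm. A picture is of the moment at which its call begins: read the wrist's pose just before it. calibration takes no time and is no camera call; for the wrist camera it gives the pose at the moment of the call.
- ctrl.finish_job(): hands the job in; it is judged then, once.
Trained networks look in the newest picture that a camera, given by its name, has taken for a name from the list of things; names that differ only in an ending like _2 or _b are one class to them, and where a whole thing is asked for, a point or a joint stands for the part that bears it (a point fixed in the world has none). Each returns a list of dicts, best first, with "score" (0 to 1); they miss things now and then, are a little off and sometimes report something else, mostly with a low value. They report only what shows in the picture. A call takes as long as a camera call.
- ctrl.spot_in(camera, label): "at" ([row, column] in pixels, amid what is visible of it).
- ctrl.silhouettes(camera, label): "pixels" (384x512 bool, what is visible of it) and "at" ([row, column] in pixels, amid what is visible of it).
- ctrl.place_of(camera, label): "at" ([row, column] in pixels: a listed point, or the origin of a listed thing).
The state is a dict: "time": time; "qpos": joint angles; "joint_vel": joint speeds; "tau": joint torques, N m; "tool_pos": TCP position; "tool_rot": TCP orientation; "force": force on the tool from outside, world axes, zero at the start; "wrist_torque": the same for the moment, N m; "grip_width": opening from 0.0 (shut) to 1.0 (fully open); "gripper_force": force on a finger pad.
Only numpy, scipy, OpenCV 4.12 (cv2) and the standard library are available. Lean on these libraries where they do the work, as an engineer would, in place of code of your own. Each camera call takes 0.05 s, during which the arm holds its last target. There are 200 camera calls.

## Task

Set the slicing guide for a new slice angle: turn the lever of the orange clamp knob counter-clockwise until the fence is quite free, swing the fence by its black post until its pointer stands at the red index on the scale, then turn the lever back clockwise until the knob is tight again, by feel, firmly but not over-tight, so that the clamp grips and the fence stays at the index. Never force the fence round while the clamp still grips, and leave the index where it is and do not knock over or shove the things around.

Things in the scene. Friction and masses are not known exactly. Their poses are not given: they have to be found in the camera images.
- knob_axis (a point): centre of the orange clamp knob on the vertical pivot axis, at mid height of its lever: hub of 28 diameter, its top 12 above this point, on a black collar. x axis points out along the lever. Seen from above, counter-clockwise loosens (the knob rises 1 mm per rad) and clockwise tightens. End stops about 2 rad either side of the start. It stays where it is left
- lever_grip (a point): point on the knob's orange lever, 54 from the pivot axis, at mid height; x axis outward along the lever, which ends 14 further out. The lever is straight, level, 13 thick, 24 high (12 above and below the point), with upright flat sides; fingers may reach 12 below this point (the fence rail passes 18 below it). Push it sideways or take it between the fingers from above
- stud: steel stud on the pivot that carries knob and washer; origin on the axis at about the board's top. Force square on the lever at 54 mm to turn it: 1 N while free; past the point where the washer bites, tightening takes steadily more: 6 N after about 0.25 rad, 10 N after 0.5 rad. Properly tight: 10 N (0.55 N m) while still turning. The bite's angle differs by 1.1 rad from guide to guide and can only be felt
- washer: steel clamp washer, 86 diameter, 5 thick, under the knob; does not turn; presses on the fence's turntable with roughly 60 to 90 N per rad of knob past the bite (0 when loose). At the start it is clamped by an unknown amount, 0.1 to 1.2 rad past the bite, so 1.5 rad counter-clockwise surely frees it. Origin on the pivot axis at about the board's top
- fence_post (a point): middle of the black upright round post on the aluminium fence, to be gripped from above: 18 diameter (22 at its cap), 140 from the pivot axis, on a rail 14 wide; point 25 above the rail's top, 23 below the post's top. x axis points outward along the fence. The fence swings about the knob axis; loose, it needs under 1 N at the post and stays where left
- fence_pointer (a point): tip of the fence's small black pointer, 166 from the pivot axis; x axis outward along the fence
- fence (a joint): angle of the fence about the vertical pivot axis, rad, 0 = straight along the board, counter-clockwise from above positive, stops at +-0.85; same zero as mark
- mark_index (a point): inner end of the red index (14 x 8, 4 high) on the white scale arc, 169 from the pivot axis; x axis outward from the pivot
- mark (a joint): angle of the red index about the pivot axis, rad, counter-clockwise positive; the fence is set when fence equals it
- board: black plastic board of the guide, 215 x 285 x 10, fixed to the worktop; origin under its centre; its x axis is the fence's zero direction; the pivot is at x = -82, y = 0 of it
- salt: salt shaker, 44 diameter, 90 high, loose; origin under its centre
- spice: spice jar with red cap, 45 diameter, 106 high, loose; origin under its centre
- tin: low green tin can, 75 diameter, 58 high, loose; origin under its centre
- mug: white mug with dots, 88 diameter, 97 high, loose; origin under its centre

How it is judged:
By the outcome, as a careful person would: the job done as asked, in the order asked, and still so for the second after the job is handed in, with the robot touching nothing.
It also fails if it takes over 64 s, if anything falls off the work surface, if the arm or the gripper's body presses on something with over 40 N, if the wrist force passes 120 N, or if a joint passes its speed limit or range.

## Working session

There is one attempt and no reset: what is moved stays moved. The work goes in short steps, Python scripts to look and compute and a tool call to move; the robot and the scene stay as the last step left them, time stands still between calls to the robot, and variables do not carry over. Pictures are saved under pics/ and viewed, at most 10 in all, crops included, and the job is handed in when it is done.

Besides the shell and the picture viewer there is one more tool, called after "Request:" as name(argument=value, ...), one argument or row to a line, values as JSON. step_arm: Moves the arm, as the interface text tells. Its arguments: {"type":"object","properties":{"steps":{"type":"array","items":{"type":"array"}}},"required":["steps"]}

```bash
mkdir -p pics; cat > h.py <<'E'
import numpy as np, cv2
from scipy.spatial.transform import Rotation as R
from plant import ctrl
def ray(cam,at,z):
    c=ctrl.calibration(cam);K=np.array(c["K"]);p=np.array(c["position"]);Rm=np.array(c["rotation"])
    if Rm.shape!=(3,3): Rm=R.from_rotvec(Rm).as_matrix()
    d=Rm@np.linalg.inv(K)@np.array([at[1],at[0],1.]);return p+d*(z-p[2])/d[2]
def dp(cam,at,depth):
    c=ctrl.calibration(cam);K=np.array(c["K"]);p=np.array(c["position"]);Rm=np.array(c["rotation"])
    r,cc=int(round(at[0])),int(round(at[1]));w=depth[max(r-1,0):r+2,max(cc-1,0):cc+2];w=w[w>0]
    return p+Rm@np.linalg.inv(K)@np.array([at[1],at[0],1.])*np.median(w) if len(w) else None
def save(n,im): cv2.imwrite(f"pics/{n}.png",im[:,:,::-1])
def st():
    s=ctrl.sense();print({k:np.round(s[k],3).tolist() for k in("time","qpos","tool_pos","tool_rot","force","wrist_torque","grip_width","gripper_force")});return s
E
python3 - <<'E'
from h import *
np.set_printoptions(precision=4,suppress=True)
s=st();print(R.from_rotvec(s["tool_rot"]).as_matrix())
ims=[]
for cam in("scene","top"):
    im,d=ctrl.capture(cam);ims.append(im);print(cam,np.array(ctrl.calibration(cam)["position"]))
    for l in("knob_axis","lever_grip","fence_post","fence_pointer","mark_index","board","salt","spice","tin","mug"):
        r=ctrl.place_of(cam,l)
        for q in r[:1]: print(l,round(q["score"],2),np.round(q["at"],1),dp(cam,q["at"],d),"z0",ray(cam,q["at"],0),"z.03",ray(cam,q["at"],.03))
save("scene",ims[0]);save("top",ims[1])
E
```

```text
{'time': 0.0, 'qpos': [-1.478, 0.427, 0.074, 1.607, -0.034, 1.111, -0.067], 'tool_pos': [0.162, 0.655, 0.223], 'tool_rot': [-0.38, -3.118, 0.002], 'force': [0.053, 0.131, -0.04], 'wrist_torque': [-0.002, -0.017, 0.002], 'grip_width': 1.002, 'gripper_force': 0.0}
[[-0.9707  0.2404 -0.0002]
 [ 0.2404  0.9707 -0.0013]
 [-0.0001 -0.0013 -1.    ]]
scene [-0.1207 -0.5563  1.0087]
knob_axis 0.47 [206.8 226.1] [-0.4005 -0.8362  0.7289] z0 [0.5132 0.1445 0.    ] z.03 [0.4944 0.1236 0.03  ]
lever_grip 0.6 [194.6 223. ] [-0.4222 -0.8579  0.7071] z0 [0.5454 0.1905 0.    ] z.03 [0.5256 0.1683 0.03  ]
fence_post 0.94 [176.3 261.6] [-0.7505 -1.1861  0.3789] z0 [0.6956 0.154  0.    ] z.03 [0.6713 0.1329 0.03  ]
fence_pointer 0.74 [190.2 265.5] [-0.7593 -1.1949  0.3701] z0 [0.6535 0.0998 0.    ] z.03 [0.6305 0.0803 0.03  ]
mark_index 0.71 [325.4 314.6] [-0.5304 -0.966   0.599 ] z0 [ 0.37   -0.3111  0.    ] z.03 [ 0.3554 -0.3184  0.03  ]
board 0.78 [200.3 238.3] [-0.5269 -0.9625  0.6025] z0 [0.56   0.1352 0.    ] z.03 [0.5397 0.1146 0.03  ]
salt 0.56 [276.9 314.3] [-0.7146 -1.1502  0.4148] z0 [ 0.4867
[... 342 characters left out ...]
] z0 [0.5017 0.0985 0.    ] z.03 [0.4971 0.0976 0.03  ]
lever_grip 0.67 [194.2 223.2] [0.2503 0.0333 1.4991] z0 [0.5282 0.1539 0.    ] z.03 [0.5231 0.1519 0.03  ]
fence_post 0.48 [160.3 241.5] [-0.1229 -0.3399  1.1259] z0 [0.652  0.0922 0.    ] z.03 [0.6444 0.0914 0.03  ]
fence_pointer 0.57 [161.4 241. ] [-0.1103 -0.3273  1.1385] z0 [0.6479 0.0939 0.    ] z.03 [0.6405 0.0931 0.03  ]
board 0.61 [184.5 231.4] [ 0.1164 -0.1006  1.3652] z0 [0.5634 0.126  0.    ] z.03 [0.5576 0.1246 0.03  ]
salt 0.54 [202.6 331.3] [-0.4593 -0.6763  0.7895] z0 [ 0.5046 -0.2263  0.    ] z.03 [ 0.5    -0.2208  0.03  ]
mug 0.86 [151.7 147.5] [0.4949 0.2779 1.7437] z0 [0.6777 0.4287 0.    ] z.03 [0.6696 0.4213 0.03  ]
```

```bash
python3 - <<'E'
s=open("h.py").read()
s=s.replace('''Rm=np.array(c["rotation"])
    r,cc''','''Rm=R.from_rotvec(c["rotation"]).as_matrix()
    r,cc''')
open("h.py","w").write(s)
import cv2
a=cv2.imread("pics/scene.png")[110:360,150:400];b=cv2.imread("pics/top.png")[110:300,110:370]
cv2.imwrite("pics/a.png",cv2.resize(a,None,fx=2.4,fy=2.4,interpolation=cv2.INTER_CUBIC));cv2.imwrite("pics/b.png",cv2.resize(b,None,fx=3,fy=3,interpolation=cv2.INTER_CUBIC))
E
```

```text
(no output)
```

View pics/a.png

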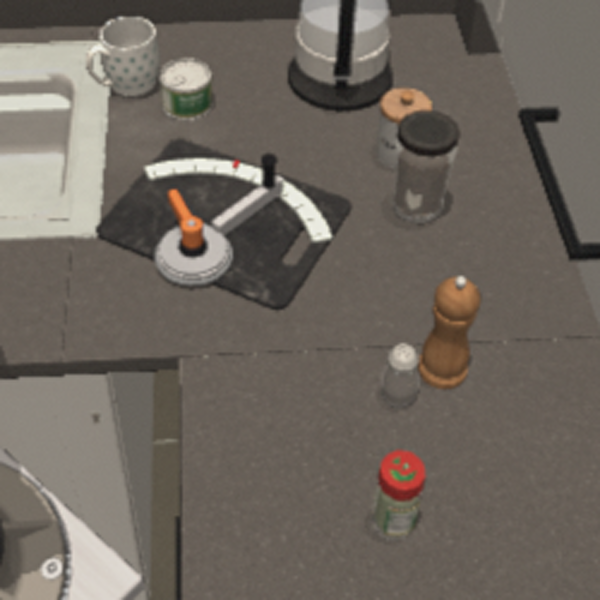

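View pics/b.png

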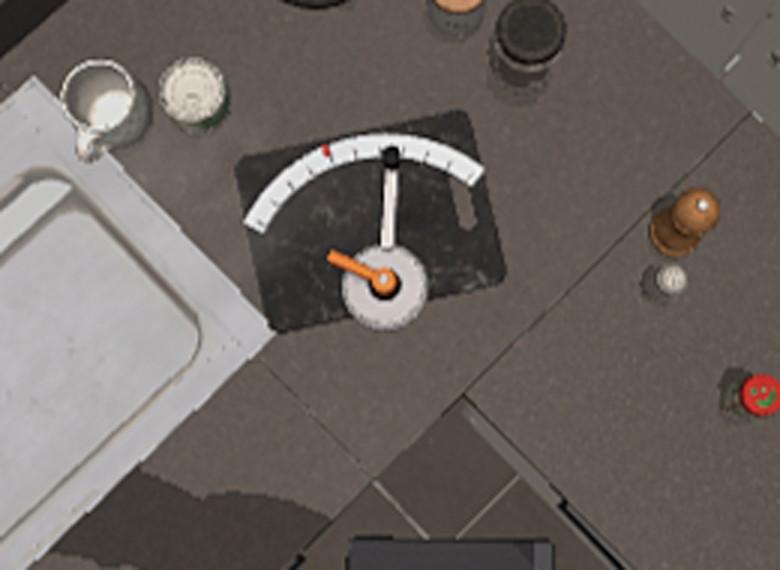

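The scene crop shows the guide with the red index at about (236,165) and the post at (268,165). The top crop has the hub at (383,282), the lever tip at (332,257), the post at (391,157) and the red index at (326,150). Clockwise from the index, the post is about 28° further on.

```bash
cat >> h.py <<'E'
def cloud(cam,depth):
    c=ctrl.calibration(cam);K=np.array(c["K"]);Rm=R.from_rotvec(c["rotation"]).as_matrix()
    v,u=np.mgrid[:384,:512];P=np.stack([u,v,np.ones_like(u)],-1)@np.linalg.inv(K).T
    return (P*depth[...,None])@Rm.T+np.array(c["position"])
def colour(im,P):
    h=cv2.cvtColor(im,cv2.COLOR_RGB2HSV).astype(int);H,S,V=h[...,0],h[...,1],h[...,2]
    near=(abs(P[...,0]-.57)<.2)&(abs(P[...,1]-.12)<.2)
    red=((H<5)|(H>172))&(S>140)&(V>90)&near; org=(H>=6)&(H<20)&(S>150)&(V>110)&near
    return red,org
E
python3 - <<'E'
from h import *
np.set_printoptions(precision=4,suppress=True)
for cam in("scene","top"):
    im,d=ctrl.capture(cam);P=cloud(cam,d);red,org=colour(im,P)
    print(cam,"red",red.sum(),np.argwhere(red).mean(0),P[red].mean(0))
    o=P[org];print("org",len(o),"ztop",np.percentile(o[:,2],[5,50,90]))
    t=o[o[:,2]>np.percentile(o[:,2],50)-.004];m=t[:,:2].mean(0);ev=np.linalg.svd(t[:,:2]-m,full_matrices=False)[2][0]
    pr=(t[:,:2]-m)@ev;print("lever axis",ev,m,"ends",m+ev*pr.min(),m+ev*pr.max())
    for l in("knob_axis","lever_grip","fence_post","fence_pointer"):
        for q in ctrl.place_of(cam,l)[:1]: print(l,round(q["score"],2),np.round(q["at"],1),dp(cam,q["at"],d))
    if cam=="top":
        for n,px in dict(washer=(213,238),rail=(180,239),board=(190,210),cap=(162,240),hub=(204,237.7)).items(): print(n,dp(cam,px,d))
E
```

```text
scene red 3 [177.3333 248.3333] [0.6492 0.1727 0.016 ]
org 148 ztop [0.0451 0.0682 0.072 ]
lever axis [-0.4115 -0.9114] [0.4942 0.118 ] ends [0.5141 0.1619] [0.4794 0.0851]
knob_axis 0.75 [207.3 225.7] [0.4737 0.1028 0.0592]
lever_grip 0.79 [191.1 223.6] [0.5115 0.1484 0.0694]
fence_post 0.68 [180.5 261.2] [0.6198 0.0896 0.0748]
fence_pointer 0.59 [324.2 313. ] [ 0.3429 -0.3199  0.0557]
top red 7 [159.5714 218.1429] [0.6504 0.1747 0.0111]
org 108 ztop [0.0099 0.0682 0.0727]
lever axis [0.4241 0.9056] [0.4959 0.1229] ends [0.4808 0.0907] [0.5147 0.1631]
knob_axis 0.65 [196.3 224.9] [0.5098 0.1436 0.0664]
lever_grip 0.6 [193.4 223.4] [0.5296 0.1528 0.0083]
fence_post 0.65 [162.4 241.9] [0.6233 0.0885 0.0852]
fence_pointer 0.73 [243.7 354.7] [ 0.358  -0.2875  0.0734]
washer [0.459  0.0996 0.0277]
rail [0.5722 0.0984 0.0386]
board [0.5411 0.2001 0.0071]
cap [0.6239 0.0948 0.0877]
hub [0.4843 0.1    0.0671]
```

Request:
step_arm(
  steps=[
    [40,[-1.5,-1.4,0],[0,0,1.3]],
    [40,[-3,-2.7,0],[0,0,2.6]],
    [40,[-4.5,-4.0,0.3],[0,0,4]],
    [40,[-6,-5.4,0.5],[0,0,5.3]],
    [40,[-7.5,-6.7,0.7],[0,0,6.6]],
    [40,[-9,-8.1,0.9],[0,0,8]],
    [40,[-10.5,-9.4,1.1],[0,0,9.3]],
    [40,[-12,-10.8,1.3],[0,0,10.6]],
    [40,[-13.5,-12.1,1.5],[0,0,12]],
    [40,[-15,-13.4,1.5],[0,0,13.4]],
  ],
)

```text
time: 2.6
tool_pos: [0.4435, 0.242, 0.1861]
tool_rot: [-2.309, -2.129, -0.0]
force: [1.1, -0.6, -0.3]
grip_width: 0.466
gripper_force: 0.0
```

```bash
cat >> h.py <<'E'
def togo(target,az):
    "tool shift (units) and turn about tool z (units) to a downward pose with tool x at azimuth az (deg)"
    s=ctrl.sense();M=R.from_rotvec(s["tool_rot"]).as_matrix();a=np.degrees(np.arctan2(M[1,0],M[0,0]))
    x=np.array([np.cos(np.radians(az)),np.sin(np.radians(az)),0]);z=np.array([0,0,-1.])
    T=np.stack([x,np.cross(z,x),z],1)
    return np.round(M.T@(np.array(target)-s["tool_pos"])/.025,2),np.round(np.degrees(R.from_matrix(M.T@T).as_rotvec())/6,2),round(a,1)
E
python3 - <<'E'
from h import *
st();print(togo((.508,.146,.16),65))
E
```

```text
{'time': 2.6, 'qpos': [-1.08, 0.203, 0.519, 2.045, -0.126, 0.924, -0.575], 'tool_pos': [0.443, 0.242, 0.186], 'tool_rot': [-2.309, -2.129, -0.0], 'force': [1.08, -0.628, -0.347], 'wrist_torque': [0.054, -0.056, -0.036], 'grip_width': 0.466, 'gripper_force': 0.0}
(array([-3.62,  2.88,  1.04]), array([-0.  , -0.  ,  3.39]), np.float64(85.4))
```

Request:
step_arm(
  steps=[
    [40,[-1.2,1,0.3],[0,0,1.1]],
    [40,[-2.4,1.9,0.7],[0,0,2.2]],
    [40,[-3.6,2.9,1.0],[0,0,3.4]],
    [40,[-3.6,2.9,1.0],[0,0,3.4]],
  ],
)

```text
time: 3.0
tool_pos: [0.5104, 0.1439, 0.1607]
tool_rot: [2.653, 1.68, -0.001]
force: [1.1, -0.1, 0.7]
grip_width: 0.468
gripper_force: 0.0
```

```bash
python3 - <<'E'
from h import *
np.set_printoptions(precision=4,suppress=True)
st();im,d=ctrl.capture("wrist");P=cloud("wrist",d);save("w1",im);print(ctrl.calibration("wrist")["position"])
red,org=colour(im,P);print(red.sum(),org.sum(),P[red].mean(0))
for l in("knob_axis","lever_grip","fence_post","mark_index","fence_pointer"):
    for q in ctrl.place_of("wrist",l)[:1]: print(l,round(q["score"],2),np.round(q["at"],1),dp("wrist",q["at"],d))
o=P[org];o=o[o[:,2]>.06];print(len(o),np.percentile(o[:,2],[10,50,90]));m=o[:,:2].mean(0);ev=np.linalg.svd(o[:,:2]-m,full_matrices=False)[2][0];pr=(o[:,:2]-m)@ev;print(ev,m+ev*pr.min(),m+ev*pr.max())
print(togo((.508,.146,.073),65))
E
```

```text
{'time': 3.0, 'qpos': [-0.918, 0.301, 0.625, 2.021, -0.223, 0.887, -0.614], 'tool_pos': [0.51, 0.144, 0.161], 'tool_rot': [2.653, 1.68, -0.001], 'force': [1.111, -0.079, 0.665], 'wrist_torque': [-0.038, 0.004, -0.03], 'grip_width': 0.468, 'gripper_force': 0.0}
[0.5444 0.2206 0.3106]
130 1667 [0.648  0.1756 0.0151]
knob_axis 0.76 [249.1 248.9] [0.4881 0.1069 0.072 ]
lever_grip 0.62 [189.9 249.5] [0.5105 0.1561 0.0704]
fence_post 0.97 [191.8 401.5] [0.6209 0.1067 0.0767]
mark_index 0.65 [ 99.  371.3] [0.642  0.1738 0.011 ]
fence_pointer 0.87 [163.1 405.9] [0.6534 0.1031 0.0152]
1525 [0.0674 0.0696 0.0705]
[-0.4001 -0.9165] [0.5413 0.222 ] [0.4834 0.0895]
(array([-0.14,  0.06,  3.53]), array([-0.  , -0.01,  0.07]), np.float64(65.4))
```

View pics/w1.png

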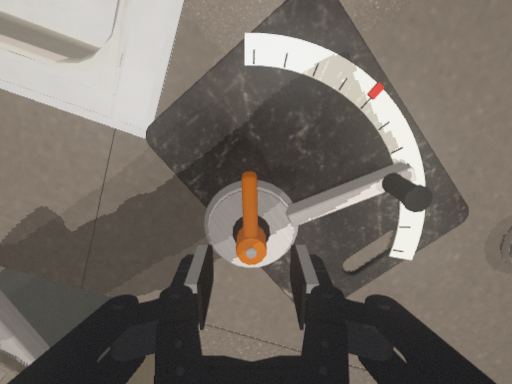

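The wrist view shows the hub top at about (251,249) and the lever running straight up the image to (249,172), so it is aligned with the tool. The index is at (376,90) and the post's cap at (415,197).

```bash
python3 - <<'E'
from h import *
np.set_printoptions(precision=4,suppress=True)
h=ray("wrist",(249,251),.0705);t=ray("wrist",(172,249.5),.0705);print(h,t,np.hypot(*(t-h)[:2]),np.degrees(np.arctan2(*(t-h)[1::-1])))
i=ray("wrist",(96,370),.015);print(i,np.hypot(*(i-h)[:2]),np.degrees(np.arctan2(*(i-h)[1::-1])))
c=ray("wrist",(193,414),.0877);print(c,np.hypot(*(c-h)[:2]),np.degrees(np.arctan2(*(c-h)[1::-1])))
E
```

```text
[0.4889 0.1073 0.0705] [0.5165 0.1706 0.0705] 0.06910406174585207 66.48937435837848
[0.6404 0.1775 0.015 ] 0.1669890252577848 24.875854491301364
[0.6256 0.1076 0.0877] 0.1366791243493331 0.12267889578394979
```

Request:
step_arm(
  steps=[
    [40,[0.35,-0.2,0],[0,0,0]],
    [40,[0.35,-0.2,1.2],[0,0,0]],
    [40,[0.35,-0.2,2.4],[0,0,0]],
    [40,[0.35,-0.2,3.5],[0,0,0]],
    [25,[0.35,-0.2,3.5],[0,0,0]],
    [25,[0.35,-0.2,3.5],[0,0,0]],
  ],
)

```text
time: 3.9
tool_pos: [0.5075, 0.1593, 0.0741]
tool_rot: [2.645, 1.695, -0.001]
force: [0.6, 0.5, 0.2]
grip_width: 0.294
gripper_force: 0.0
```

```bash
cat >> h.py <<'E'
PIV=np.array([.4875,.105])
def tq(F0=(0,0,0),M0=0):
    s=ctrl.sense();F=np.array(s["force"])-F0;r=np.array(s["tool_pos"])[:2]-PIV
    M=R.from_rotvec(s["tool_rot"]).as_matrix();print("t",round(s["time"],2),"r",np.round(np.hypot(*r),4),"az",np.round(np.degrees(np.arctan2(r[1],r[0])),1),"Ft",np.round((r[0]*F[1]-r[1]*F[0])/np.hypot(*r),2),"Fr",np.round(r@F[:2]/np.hypot(*r),2),"wt",np.round(s["wrist_torque"],3),"gf",s["gripper_force"],"w",s["grip_width"])
def arc(azs,r,z,off=0):
    "rows for TCP on arc about PIV, tool x radial; azs deg"
    return [togo((PIV[0]+r*np.cos(np.radians(a)),PIV[1]+r*np.sin(np.radians(a)),z),a+off)[:2] for a in azs]
E
python3 - <<'E'
from h import *
st();tq()
for a,b in arc(range(66,156,6),.056,.072): print(a,b)
E
```

```text
{'time': 3.9, 'qpos': [-0.863, 0.436, 0.544, 2.077, -0.34, 0.715, -0.532], 'tool_pos': [0.507, 0.159, 0.074], 'tool_rot': [2.645, 1.695, -0.001], 'force': [0.566, 0.542, 0.209], 'wrist_torque': [-0.031, -0.012, 0.001], 'grip_width': 0.294, 'gripper_force': 0.0}
t 3.9 r 0.0578 az 69.8 Ft -0.34 Fr 0.7 wt [-0.031 -0.012  0.001] gf 0.0 w 0.29438640169677555
[-0.07  0.15  0.08] [-0.    0.01 -0.11]
[-0.08 -0.08  0.08] [-0.    0.01 -1.11]
[-0.12 -0.31  0.08] [-0.    0.   -2.11]
[-0.18 -0.54  0.08] [-0.    0.   -3.11]
[-0.27 -0.76  0.09] [-0.    0.   -4.11]
[-0.38 -0.96  0.09] [-0.    0.   -5.11]
[-0.51 -1.16  0.09] [-0.    0.   -6.11]
[-0.66 -1.34  0.09] [-0.    0.   -7.11]
[-0.83 -1.5   0.09] [-0.    0.   -8.11]
[-1.01 -1.65  0.09] [-0.    0.   -9.11]
[-1.21 -1.77  0.09] [-1.000e-02  0.000e+00 -1.011e+01]
[-1.42 -1.88  0.09] [-1.000e-02  0.000e+00 -1.111e+01]
[-1.64 -1.96  0.09] [-1.000e-02  0.000e+00 -1.211e+01]
[-1.87 -2.02  0.09] [-1.000e-02  0.000e+00 -1.311e+01]
[-2.1  -2.05  0.09] [-1.000e-02  0.000e+00 -1.411e+01]
```

Request:
step_arm(
  steps=[
    [25,[-0.08,-0.08,0.05],[0,0,-1.1]],
    [25,[-0.1,-0.2,0.05],[0,0,-1.6]],
    [25,[-0.12,-0.31,0.05],[0,0,-2.1]],
    [25,[-0.15,-0.43,0.05],[0,0,-2.6]],
    [25,[-0.18,-0.54,0.05],[0,0,-3.1]],
    [25,[-0.22,-0.65,0.05],[0,0,-3.6]],
    [25,[-0.27,-0.76,0.05],[0,0,-4.1]],
    [25,[-0.32,-0.86,0.05],[0,0,-4.6]],
    [25,[-0.38,-0.96,0.05],[0,0,-5.1]],
  ],
)

```text
time: 4.8
tool_pos: [0.4826, 0.1609, 0.0744]
tool_rot: [2.101, 2.335, 0.004]
force: [0.8, 0.2, -1.0]
grip_width: 0.296
gripper_force: 0.0
```

```bash
python3 - <<'E'
from h import *
tq()
for a,b in arc(range(96,166,6),.056,.074): print(a,b)
E
```

```text
t 4.8 r 0.0561 az 95.0 Ft -0.81 Fr 0.15 wt [-0.001 -0.045 -0.007] gf 0.0 w 0.29557687561832013
[-0.   -0.04  0.01] [ 0.02 -0.01  0.01]
[-0.02 -0.27  0.01] [ 0.02 -0.01 -0.99]
[-0.05 -0.51  0.01] [ 0.03 -0.01 -1.99]
[-0.11 -0.73  0.01] [ 0.03 -0.01 -2.99]
[-0.2  -0.95  0.01] [ 0.03 -0.01 -3.99]
[-0.3  -1.16  0.01] [ 0.03 -0.   -4.99]
[-0.43 -1.36  0.01] [ 0.03 -0.   -5.99]
[-0.58 -1.54  0.01] [ 0.03 -0.   -6.99]
[-0.75 -1.71  0.01] [ 0.03  0.   -7.99]
[-0.93 -1.85  0.01] [ 0.03  0.   -8.99]
[-1.12 -1.98  0.01] [ 0.03  0.   -9.99]
[-1.33 -2.09  0.01] [  0.03   0.   -10.99]
```

Request:
step_arm(
  steps=[
    [25,[-0.02,-0.27,0],[0,0,-1]],
    [25,[-0.05,-0.51,0],[0,0,-2]],
    [25,[-0.11,-0.73,0],[0,0,-3]],
    [25,[-0.2,-0.95,0],[0,0,-4]],
    [25,[-0.3,-1.16,0],[0,0,-5]],
    [25,[-0.43,-1.36,0],[0,0,-6]],
    [25,[-0.58,-1.54,0],[0,0,-7]],
    [25,[-0.75,-1.71,0],[0,0,-8]],
    [25,[-0.93,-1.85,0],[0,0,-9]],
    [25,[-1.12,-1.98,0],[0,0,-10]],
  ],
)

```text
time: 5.8
tool_pos: [0.4365, 0.1276, 0.0743]
tool_rot: [0.649, 3.071, 0.002]
force: [0.2, -0.1, -0.8]
grip_width: 0.294
gripper_force: 0.0
```

```bash
python3 - <<'E'
from h import *
np.set_printoptions(precision=4,suppress=True)
tq();st();im,d=ctrl.capture("top");save("t2",im);P=cloud("top",d);red,org=colour(im,P);o=P[org];o=o[o[:,2]>.06];print(len(o))
s=im[160:250,190:290];cv2.imwrite("pics/t2c.png",cv2.resize(s[:,:,::-1],None,fx=5,fy=5,interpolation=cv2.INTER_CUBIC))
E
```

```text
t 5.8 r 0.0558 az 156.2 Ft -0.01 Fr -0.26 wt [ 0.005 -0.012 -0.01 ] gf 0.0 w 0.2939528557896266
{'time': 5.8, 'qpos': [-0.577, 0.282, 0.172, 2.227, -0.08, 0.634, 0.808], 'tool_pos': [0.436, 0.128, 0.074], 'tool_rot': [0.649, 3.071, 0.002], 'force': [0.24, -0.099, -0.846], 'wrist_torque': [0.005, -0.012, -0.01], 'grip_width': 0.294, 'gripper_force': 0.0}
0
```

View pics/t2c.png

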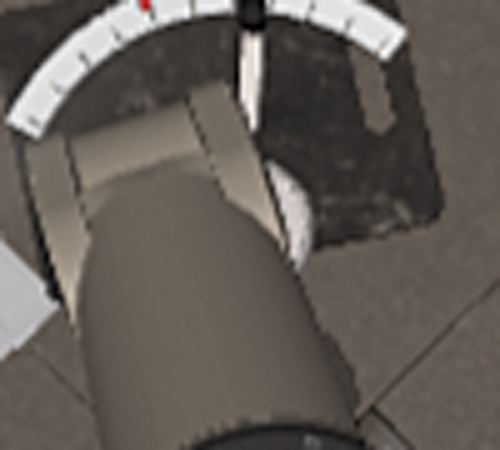

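The top crop shows the gripper covering the knob. The fence and post have not moved, with the post still at about (250,10). I'll lift clear and look with the wrist camera.

Request:
step_arm(
  steps=[
    [25,[0,0.1,0],[0,0,0]],
    [25,[0,0.1,-1],[0,0,0]],
    [25,[0,0.1,-2.5],[0,0,0]],
    [60,[0,0.1,-4],[0,0,-1]],
    [60,[-2,0.1,-4],[0,0,-2]],
    [80,[-4,0.1,-4],[0,0,-3]],
    [80,[-5,0.1,-4],[0,0,-4]],
    [80,[-5,0.1,-4],[0,0,-4]],
  ],
)

```text
time: 6.65
tool_pos: [0.5538, 0.077, 0.1733]
tool_rot: [0.007, 3.139, -0.001]
force: [-0.4, 0.8, -0.3]
grip_width: 0.936
gripper_force: 0.0
```

```bash
python3 - <<'E'
from h import *
np.set_printoptions(precision=4,suppress=True)
st()
im,d=ctrl.capture("wrist");save("w2",im);P=cloud("wrist",d);print(ctrl.calibration("wrist")["position"])
for l in("knob_axis","lever_grip","fence_post","mark_index","fence_pointer"):
    for q in ctrl.place_of("wrist",l)[:1]: print(l,round(q["score"],2),np.round(q["at"],1),dp("wrist",q["at"],d))
for a,b in arc((0,),.140,.13,180)+arc((0,),.14,.071,180): print(a,b)
im,d=ctrl.capture("top");P=cloud("top",d);red,org=colour(im,P);o=P[org];o=o[o[:,2]>.06];print(len(o))
if len(o)>20:
    m=o[:,:2].mean(0);ev=np.linalg.svd(o[:,:2]-m,full_matrices=False)[2][0];pr=(o[:,:2]-m)@ev;print(ev,m+ev*pr.min(),m+ev*pr.max())
E
```

```text
{'time': 6.65, 'qpos': [-0.426, 0.292, 0.207, 1.931, -0.073, 0.924, 1.382], 'tool_pos': [0.554, 0.077, 0.173], 'tool_rot': [0.007, 3.139, -0.001], 'force': [-0.383, 0.758, -0.285], 'wrist_torque': [-0.016, -0.015, -0.029], 'grip_width': 0.936, 'gripper_force': 0.0}
[0.4703 0.0784 0.3227]
knob_axis 0.65 [113.9 274.8] [0.4848 0.0978 0.0716]
lever_grip 0.97 [140.2 333.2] [0.5052 0.1463 0.0698]
fence_post 0.75 [267.7 268.9] [0.6144 0.0949 0.085 ]
mark_index 0.42 [253.3 332.8] [0.6396 0.1715 0.0138]
[-3.1   1.04  1.71] [ 0.    0.   -0.02]
[-3.1   1.04  4.07] [ 0.    0.   -0.02]
24
[-0.898  -0.4399] [0.5175 0.1582] [0.4126 0.1068]
```

View pics/w2.png

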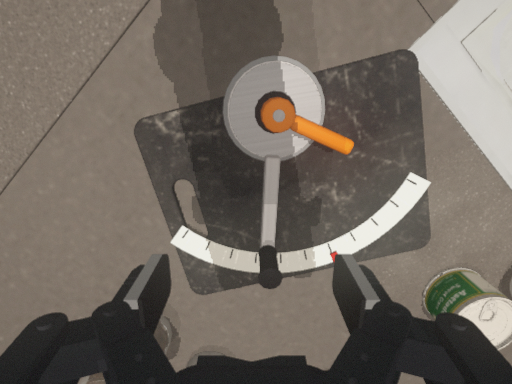

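The wrist picture shows the lever still at its old azimuth of about 66°, running from (278,115) to (350,148), so the fork passed over it. I'll measure where the fingertips really are.

Request:
step_arm(
  steps=[
    [25,[0,0,0],[0,0,0]],
    [25,[0,0,0],[0,0,0]],
    [25,[0,0,0],[0,0,0]],
    [25,[0,0,0],[0,0,0]],
  ],
)

```text
time: 7.4
tool_pos: [0.5505, 0.0784, 0.1724]
tool_rot: [-0.003, -3.142, 0.0]
force: [-0.2, -0.5, -0.3]
grip_width: 0.296
gripper_force: 0.0
```

```bash
python3 - <<'E'
from h import *
np.set_printoptions(precision=4,suppress=True)
s=st();im,d=ctrl.capture("wrist");P=cloud("wrist",d);save("w3",im)
M=R.from_rotvec(s["tool_rot"]).as_matrix();Q=(P-s["tool_pos"])@M
m=(d>0)&(abs(Q[...,0])<.02)&(abs(Q[...,1])<.06)&(Q[...,2]<.07)
q=Q[m];print(m.sum(),np.percentile(q[:,2],[0,50,90,98,100]));
for k in np.arange(-.06,.061,.01):
    w=q[abs(q[:,1]-k)<.005]; print(round(k,2),len(w),w[:,2].max() if len(w) else None)
im,d=ctrl.capture("scene");P=cloud("scene",d);save("s3",im)
Q=(P-s["tool_pos"])@M;m=(d>0)&(np.linalg.norm(Q[...,:2],axis=-1)<.05)&(Q[...,2]<.07);print("scene",m.sum(),np.percentile(Q[m][:,2],[50,90,98,100]))
EE=cv2.resize(im[90:240,170:350][:,:,::-1],None,fx=4,fy=4,interpolation=cv2.INTER_CUBIC);cv2.imwrite("pics/s3c.png",EE)
E
```

```text
{'time': 7.4, 'qpos': [-0.428, 0.289, 0.205, 1.936, -0.073, 0.923, 1.381], 'tool_pos': [0.55, 0.078, 0.172], 'tool_rot': [-0.003, -3.142, 0.0], 'force': [-0.161, -0.456, -0.262], 'wrist_torque': [0.016, -0.013, 0.02], 'grip_width': 0.296, 'gripper_force': 0.0}
30294 [-0.0966 -0.0735 -0.0454 -0.0207 -0.0074]
-0.06 393 -0.07893684812813931
-0.05 2395 -0.057858063874847494
-0.04 4044 -0.05164538749572571
-0.03 1550 -0.017354275060361864
-0.02 3450 -0.010771668113193014
-0.01 2850 -0.007365514738285153
0.0 903 -0.0802231650105244
0.01 2758 -0.007898553893931631
0.02 3517 -0.01054525376952735
0.03 1499 -0.01582460256894634
0.04 4034 -0.05194364271224668
0.05 2468 -0.0576433698143066
0.06 433 -0.07775297268334462
scene 2560 [-0.2102 -0.0651 -0.0245 -0.0071]
```

View pics/s3c.png

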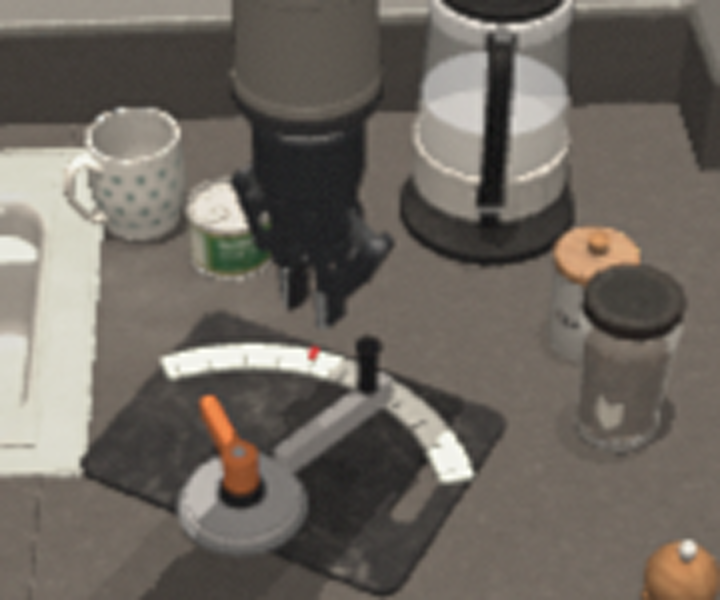

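The scene crop shows fingertips at about (290,300) and (325,320), well above the board, and the lever unturned. Depth from both cameras puts the real tips about 7 mm behind the reported TCP instead of 25 mm ahead. I'll check x too and plan from the measured tips.

```bash
python3 - <<'E'
from h import *
np.set_printoptions(precision=4,suppress=True)
for cam in("wrist","scene"):
    s=ctrl.sense();im,d=ctrl.capture(cam);P=cloud(cam,d);M=R.from_rotvec(s["tool_rot"]).as_matrix();Q=(P-s["tool_pos"])@M
    m=(d>0)&(np.linalg.norm(Q[...,:2],axis=-1)<.05)&(Q[...,2]<.07)&(Q[...,2]>-.02)
    q=Q[m];print(cam,len(q),"x",np.percentile(q[:,0],[2,50,98]),"y",np.percentile(q[:,1],[2,50,98]),"z",q[:,2].max())
PIV[:]=.487,.103
print(togo((PIV[0]+.058*.407,PIV[1]+.058*.914,.09),66))
E
```

```text
wrist 517 x [-0.0087  0.0074  0.0112] y [-0.0243 -0.0121  0.0248] z -0.008284571882071833
scene 40 x [-0.0104  0.0055  0.0129] y [-0.0236  0.0126  0.0254] z -0.008170009312523105
(array([1.6 , 3.1 , 3.29]), array([-0.  ,  0.  , 18.98]), np.float64(179.9))
```

Request:
step_arm(
  steps=[
    [40,[0.2,0.4,0],[0,0,1.4]],
    [40,[0.4,0.8,0],[0,0,2.8]],
    [40,[0.6,1.2,0],[0,0,4.2]],
    [40,[0.8,1.6,0],[0,0,5.6]],
    [40,[1.0,2.0,0.4],[0,0,7]],
    [40,[1.2,2.4,0.8],[0,0,8.4]],
    [40,[1.4,2.8,1.2],[0,0,9.8]],
    [40,[1.6,3.1,1.6],[0,0,11.2]],
    [40,[1.6,3.1,2],[0,0,12.6]],
    [40,[1.6,3.1,2.4],[0,0,14]],
  ],
)

```text
time: 8.6
tool_pos: [0.5106, 0.1563, 0.1121]
tool_rot: [2.111, 2.327, 0.0]
force: [0.7, -0.1, -0.7]
grip_width: 0.463
gripper_force: 0.0
```

Request:
step_arm(
  steps=[
    [40,[0,0,0],[0,0,1.3]],
    [40,[0,0,0],[0,0,2.6]],
    [40,[0,0,0],[0,0,3.9]],
    [40,[0,0,0],[0,0,5]],
    [40,[0,0,0],[0,0,5]],
  ],
)

```text
time: 9.1
tool_pos: [0.5106, 0.1561, 0.1123]
tool_rot: [2.638, 1.706, -0.0]
force: [0.7, -0.4, -0.3]
grip_width: 0.467
gripper_force: 0.0
```

```bash
sed -i 's/^PIV=.*/PIV=np.array([.487,.103])/' h.py; python3 - <<'E'
from h import *
np.set_printoptions(precision=4,suppress=True)
s=st();tq();M=R.from_rotvec(s["tool_rot"]).as_matrix()
for cam in("wrist","scene"):
    im,d=ctrl.capture(cam);P=cloud(cam,d);Q=(P-s["tool_pos"])@M
    _,org=colour(im,P);black=(im.max(-1)<70)
    m=(d>0)&black&(np.linalg.norm(Q[...,:2],axis=-1)<.05)&(Q[...,2]<.02);q=Q[m];print(cam,"tips z",np.sort(q[:,2])[-8:],"y",q[q[:,2]>-.03][:,1].min(),q[q[:,2]>-.03][:,1].max())
    o=Q[org&(P[...,2]>.06)];print("lever in tool frame",len(o),np.percentile(o,[5,50,95],axis=0))
print(togo((PIV[0]+.058*.407,PIV[1]+.058*.914,.042),66))
E
```

```text
{'time': 9.1, 'qpos': [-0.867, 0.373, 0.551, 2.049, -0.272, 0.79, -0.577], 'tool_pos': [0.511, 0.156, 0.112], 'tool_rot': [2.638, 1.706, -0.0], 'force': [0.698, -0.418, -0.257], 'wrist_torque': [0.007, 0.016, 0.027], 'grip_width': 0.467, 'gripper_force': 0.0}
t 9.1 r 0.0581 az 66.0 Ft -0.81 Fr -0.1 wt [0.007 0.016 0.027] gf 0.0 w 0.46701916648954106
wrist tips z [-0.0106 -0.0105 -0.0104 -0.0104 -0.0104 -0.01   -0.0097 -0.0092] y -0.033124409258410606 0.034124768410572354
lever in tool frame 2133 [[-0.0679 -0.0052  0.0417]
 [-0.0358  0.0038  0.0429]
 [ 0.0057  0.0139  0.0474]]
scene tips z [-0.0206 -0.0197 -0.0192 -0.0186 -0.0179 -0.0171 -0.0145 -0.011 ] y -0.034378113780596985 0.03260642836411897
lever in tool frame 108 [[-0.0745 -0.0083  0.0393]
 [-0.0425 -0.0013  0.0432]
 [-0.0012  0.0098  0.0505]]
(array([-0.  , -0.  ,  2.82]), array([0.  , 0.  , 0.02]), np.float64(66.1))
```

Request:
step_arm(
  steps=[
    [40,[-0.15,0,0.7],[0,0,0]],
    [40,[-0.15,0,1.2],[0,0,0]],
    [40,[-0.15,0,1.7],[0,0,0]],
    [40,[-0.15,0,2.0],[0,0,0]],
  ],
)

```text
time: 9.6
tool_pos: [0.5088, 0.1524, 0.0612]
tool_rot: [-2.636, -1.71, 0.002]
force: [-0.0, 0.2, 0.5]
grip_width: 0.466
gripper_force: 0.0
```

Request:
step_arm(
  steps=[
    [40,[0,0,0.3],[0,0,0]],
    [40,[0,0,0.5],[0,0,0]],
    [40,[0,0,0.8],[0,0,0]],
    [28,[0,0,0.8],[0,0,0]],
    [28,[0,0,0.8],[0,0,0]],
  ],
)

```text
time: 10.1
tool_pos: [0.5092, 0.1525, 0.0424]
tool_rot: [2.636, 1.708, -0.0]
force: [-0.3, 0.5, 0.4]
grip_width: 0.326
gripper_force: 0.0
```

```bash
python3 - <<'E'
from h import *
st();tq()
for a,b in arc(range(66,106,6),.055,.041): print(a,b)
E
```

```text
{'time': 10.1, 'qpos': [-0.797, 0.481, 0.48, 2.091, -0.362, 0.648, -0.493], 'tool_pos': [0.509, 0.152, 0.042], 'tool_rot': [2.636, 1.708, -0.0], 'force': [-0.35, 0.519, 0.394], 'wrist_torque': [-0.027, 0.001, -0.002], 'grip_width': 0.326, 'gripper_force': 0.0}
t 10.1 r 0.0542 az 65.9 Ft 0.53 Fr 0.33 wt [-0.027  0.001 -0.002] gf 0.0 w 0.3263210351311508
[ 0.03 -0.    0.06] [-0.    0.   -0.02]
[ 0.02 -0.23  0.06] [-0.    0.   -1.02]
[-0.02 -0.46  0.06] [-0.    0.   -2.02]
[-0.08 -0.68  0.06] [-0.    0.   -3.02]
[-0.16 -0.9   0.06] [-0.    0.   -4.02]
[-0.27 -1.1   0.06] [-0.    0.   -5.02]
[-0.39 -1.3   0.06] [-0.    0.   -6.02]
```

Request:
step_arm(
  steps=[
    [28,[0.02,-0.12,0],[0,0,-0.5]],
    [28,[0.02,-0.23,0],[0,0,-1]],
    [28,[0,-0.35,0],[0,0,-1.5]],
    [28,[-0.02,-0.46,0],[0,0,-2]],
  ],
)

```text
time: 10.5
tool_pos: [0.4987, 0.1567, 0.0429]
tool_rot: [2.441, 1.977, 0.001]
force: [0.9, -1.0, -0.3]
grip_width: 0.33
gripper_force: 0.6
```

```bash
python3 - <<'E'
from h import *
tq()
for a,b in arc(range(78,170,6),.055,.043): print(a,b)
E
```

```text
t 10.5 r 0.055 az 77.7 Ft -1.08 Fr -0.8 wt [-0.248 -0.196 -0.031] gf 0.5850182510039303 w 0.3299748792457293
[ 0.   -0.01 -0.01] [ 0.01 -0.    0.  ]
[-0.01 -0.24 -0.01] [ 0.01 -0.   -1.  ]
[-0.05 -0.47 -0.01] [ 0.01 -0.   -2.  ]
[-0.11 -0.69 -0.01] [ 0.01 -0.   -3.  ]
[-0.19 -0.91 -0.01] [ 0.01 -0.   -4.  ]
[-0.29 -1.11 -0.01] [ 0.01 -0.   -5.  ]
[-0.42 -1.31 -0.01] [ 0.01 -0.   -6.  ]
[-0.56 -1.48 -0.01] [ 0.01  0.   -7.  ]
[-0.73 -1.65 -0.01] [ 0.01  0.   -8.  ]
[-0.91 -1.79 -0.01] [ 0.01  0.   -9.  ]
[-1.1  -1.92 -0.01] [  0.01   0.   -10.  ]
[-1.3  -2.02 -0.01] [ 1.0e-02  0.0e+00 -1.1e+01]
[-1.52 -2.1  -0.01] [ 1.0e-02  0.0e+00 -1.2e+01]
[-1.74 -2.16 -0.01] [ 1.0e-02  0.0e+00 -1.3e+01]
[-1.97 -2.2  -0.01] [ 1.0e-02  0.0e+00 -1.4e+01]
[-2.2  -2.21 -0.01] [ 1.0e-02  0.0e+00 -1.5e+01]
```

Request:
step_arm(
  steps=[
    [28,[-0.01,-0.24,0],[0,0,-1]],
    [28,[-0.05,-0.47,0],[0,0,-2]],
    [28,[-0.11,-0.69,0],[0,0,-3]],
    [28,[-0.19,-0.91,0],[0,0,-4]],
    [28,[-0.29,-1.11,0],[0,0,-5]],
    [28,[-0.42,-1.31,0],[0,0,-6]],
    [28,[-0.56,-1.48,0],[0,0,-7]],
    [28,[-0.73,-1.65,0],[0,0,-8]],
  ],
)

```text
time: 11.3
tool_pos: [0.4547, 0.1478, 0.043]
tool_rot: [1.422, 2.8, 0.002]
force: [1.4, 1.2, 0.8]
grip_width: 0.326
gripper_force: 0.6
```

```bash
python3 - <<'E'
from h import *
tq()
for a,b in arc(range(126,172,6),.055,.043): print(a,b)
E
```

```text
t 11.3 r 0.0552 az 125.8 Ft -1.77 Fr 0.14 wt [ 0.091 -0.249  0.02 ] gf 0.5689842801075429 w 0.3261182808635619
[-0.01 -0.01 -0.  ] [0.01 0.   0.02]
[-0.02 -0.24 -0.  ] [ 0.01  0.   -0.98]
[-0.06 -0.47 -0.  ] [ 0.01  0.01 -1.98]
[-0.11 -0.69 -0.  ] [ 0.01  0.01 -2.98]
[-0.2 -0.9 -0. ] [ 0.01  0.01 -3.98]
[-0.3  -1.11 -0.  ] [ 0.01  0.01 -4.98]
[-0.43 -1.3  -0.  ] [ 0.01  0.01 -5.98]
[-0.57 -1.48 -0.  ] [ 0.01  0.01 -6.98]
```

Request:
step_arm(
  steps=[
    [28,[-0.02,-0.24,0],[0,0,-1]],
    [28,[-0.06,-0.47,0],[0,0,-2]],
    [28,[-0.11,-0.69,0],[0,0,-3]],
    [28,[-0.2,-0.9,0],[0,0,-4]],
    [28,[-0.3,-1.11,0],[0,0,-5]],
    [28,[-0.43,-1.3,0],[0,0,-6]],
    [28,[-0.43,-1.3,0],[0,0,-6]],
  ],
)

```text
time: 12.0
tool_pos: [0.4344, 0.1193, 0.0428]
tool_rot: [0.493, 3.102, 0.0]
force: [0.5, 0.0, 0.2]
grip_width: 0.326
gripper_force: 0.0
```

Request:
step_arm(
  steps=[
    [28,[0,0.1,0],[0,0,0]],
    [28,[0,0.1,-1],[0,0,0]],
    [28,[0,0.1,-2.5],[0,0,0]],
    [60,[0,0.1,-4],[0,0,-1]],
    [85,[-2,0.1,-4],[0,0,-2]],
    [85,[-4,0.1,-4],[0,0,-3]],
    [85,[-5,0.1,-4],[0,0,-3]],
    [85,[-5,0.1,-4],[0,0,-3]],
  ],
)

```text
time: 12.8
tool_pos: [0.5569, 0.0822, 0.1424]
tool_rot: [0.011, 3.14, -0.001]
force: [0.8, -0.1, -0.3]
grip_width: 0.991
gripper_force: 0.0
```

```bash
python3 - <<'E'
from h import *
np.set_printoptions(precision=4,suppress=True)
s=st();im,d=ctrl.capture("wrist");save("w4",im);P=cloud("wrist",d)
M=R.from_rotvec(s["tool_rot"]).as_matrix();Q=(P-s["tool_pos"])@M;m=(d>0)&(im.max(-1)<70)&(abs(Q[...,0])<.02)&(abs(Q[...,1])<.07)&(Q[...,2]<.02);print("tips",np.sort(Q[m][:,2])[-5:])
for l in("knob_axis","lever_grip","fence_post","mark_index","fence_pointer"):
    for q in ctrl.place_of("wrist",l)[:1]: print(l,round(q["score"],2),np.round(q["at"],1),dp("wrist",q["at"],d))
for a,b in arc((0,),.140,.1,180)+arc((0,),.14,.04,180): print(a,b)
E
```

```text
{'time': 12.8, 'qpos': [-0.328, 0.334, 0.081, 1.942, -0.034, 0.866, 1.334], 'tool_pos': [0.557, 0.082, 0.142], 'tool_rot': [0.011, 3.14, -0.001], 'force': [0.844, -0.121, -0.286], 'wrist_torque': [0.06, 0.001, -0.031], 'grip_width': 0.991, 'gripper_force': 0.0}
tips [-0.0205 -0.0205 -0.0204 -0.0204 -0.0203]
knob_axis 0.64 [115.2 271.6] [0.4865 0.098  0.0739]
lever_grip 0.66 [ 40. 311.] [0.4391 0.123  0.0714]
fence_post 0.65 [282.7 267.6] [0.615  0.0973 0.0807]
mark_index 0.42 [266.4 335.3] [0.6403 0.1709 0.0147]
[-2.95  0.76  1.7 ] [ 0.   -0.   -0.02]
[-2.96  0.76  4.1 ] [ 0.   -0.   -0.02]
```

View pics/w4.png

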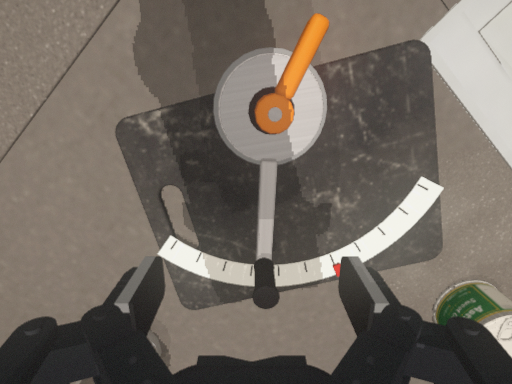

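The wrist view shows the lever swung to about 153° (tip at (317,22), hub at (274,115)), which is roughly 1.5 rad. The post's cap is at (265,295) and the index at (338,270). Now I'll grip the post.

Request:
step_arm(
  steps=[
    [85,[-1.4,0.35,0],[0,0,0]],
    [85,[-2.8,0.7,0.5],[0,0,0]],
    [85,[-2.8,0.7,2],[0,0,0]],
    [85,[-2.8,0.7,3.3],[0,0,0]],
    [85,[-2.8,0.7,4.1],[0,0,0]],
    [85,[-2.8,0.7,4.1],[0,0,0]],
  ],
)

```text
time: 13.7
tool_pos: [0.6216, 0.1008, 0.0374]
tool_rot: [-0.002, -3.137, 0.002]
force: [-0.0, 0.3, 0.7]
grip_width: 1.001
gripper_force: 0.0
```

Request:
step_arm(
  steps=[
    [40,[0,0,0],[0,0,0]],
    [25,[0,0,0],[0,0,0]],
    [14,[0,0,0],[0,0,0]],
    [14,[0,0,0],[0,0,0]],
    [14,[0,0,0],[0,0,0]],
    [14,[0,0,0],[0,0,0]],
  ],
)

```text
time: 14.3
tool_pos: [0.6243, 0.1008, 0.0409]
tool_rot: [0.003, 3.14, 0.001]
force: [-2.1, -0.1, 9.6]
grip_width: 0.217
gripper_force: 57.6
```

```bash
python3 - <<'E'
from h import *
st();tq()
E
```

```text
{'time': 14.3, 'qpos': [-0.314, 0.565, 0.069, 1.842, -0.055, 0.735, 1.354], 'tool_pos': [0.624, 0.101, 0.041], 'tool_rot': [0.003, 3.14, 0.001], 'force': [-2.114, -0.055, 9.642], 'wrist_torque': [-0.06, 0.385, 0.023], 'grip_width': 0.217, 'gripper_force': 57.648}
t 14.3 r 0.1373 az -0.9 Ft -0.09 Fr -2.11 wt [-0.06   0.385  0.023] gf 57.6479565685122 w 0.21652205504346536
```

Request:
step_arm(
  steps=[
    [26,[-0.05,0,-0.2],[0,0,0]],
    [26,[-0.1,0,-0.3],[0,0,0]],
    [26,[-0.1,0,-0.3],[0,0,0]],
    [14,[-0.1,0,-0.3],[0,0,0]],
    [14,[-0.1,0,-0.3],[0,0,0]],
    [14,[-0.1,0,-0.3],[0,0,0]],
  ],
)

```text
time: 14.9
tool_pos: [0.6267, 0.1007, 0.0479]
tool_rot: [0.003, 3.141, 0.0]
force: [-1.3, 0.4, 7.5]
grip_width: 0.22
gripper_force: 58.2
```

```bash
python3 - <<'E'
from h import *
s=st();tq();p=np.array(s["tool_pos"])
r=np.hypot(*(p[:2]-PIV));a0=np.degrees(np.arctan2(p[1]-PIV[1],p[0]-PIV[0]));print(r,a0)
for a in range(0,29,3):
    q=np.radians(a0+a);t=(PIV[0]+r*np.cos(q),PIV[1]+r*np.sin(q),p[2]);v=togo(t,180+a);print(a,v[0],v[1])
E
```

```text
{'time': 14.9, 'qpos': [-0.314, 0.558, 0.07, 1.833, -0.054, 0.751, 1.354], 'tool_pos': [0.627, 0.101, 0.048], 'tool_rot': [0.003, 3.141, 0.0], 'force': [-1.26, 0.389, 7.546], 'wrist_torque': [-0.019, 0.187, 0.029], 'grip_width': 0.22, 'gripper_force': 58.178}
t 14.9 r 0.1397 az -0.9 Ft 0.37 Fr -1.27 wt [-0.019  0.187  0.029] gf 58.177737529040314 w 0.2197127621641305
0.13971278101403833 -0.9308844860789076
0 [0. 0. 0.] [ 0.    0.01 -0.02]
3 [0.   0.29 0.  ] [ 0.    0.01 -0.52]
6 [0.02 0.58 0.  ] [ 0.    0.01 -1.02]
9 [0.06 0.88 0.  ] [ 0.    0.01 -1.52]
12 [0.11 1.16 0.  ] [ 0.    0.01 -2.02]
15 [0.17 1.45 0.  ] [ 0.    0.01 -2.52]
18 [0.25 1.73 0.  ] [ 0.    0.01 -3.02]
21 [0.34 2.01 0.  ] [ 0.    0.01 -3.52]
24 [0.45 2.28 0.  ] [ 0.    0.01 -4.02]
27 [0.57 2.55 0.  ] [-0.    0.01 -4.52]
```

Request:
step_arm(
  steps=[
    [14,[0,0.29,-0.05],[0,0,-0.5]],
    [14,[0.02,0.58,-0.05],[0,0,-1]],
    [14,[0.06,0.88,-0.05],[0,0,-1.5]],
    [14,[0.11,1.16,-0.05],[0,0,-2]],
    [14,[0.17,1.45,-0.05],[0,0,-2.5]],
    [14,[0.25,1.73,-0.05],[0,0,-3]],
    [14,[0.34,2.01,-0.05],[0,0,-3.5]],
    [14,[0.34,2.01,-0.05],[0,0,-3.5]],
  ],
)

```text
time: 15.7
tool_pos: [0.6162, 0.1514, 0.048]
tool_rot: [0.574, -3.086, 0.0]
force: [-5.9, -2.7, 1.8]
grip_width: 0.218
gripper_force: 60.2
```

```bash
python3 - <<'E'
from h import *
np.set_printoptions(precision=4,suppress=True)
st();tq();ims=[]
for cam in("wrist","scene","top"):
    im,d=ctrl.capture(cam);save(cam+"5",im);ims.append(im)
    P=cloud(cam,d);red,org=colour(im,P);print(cam,red.sum(),np.argwhere(red).mean(0) if red.any() else None, P[red].mean(0))
    for l in("fence_pointer","fence_post","mark_index","knob_axis"):
        for q in ctrl.place_of(cam,l)[:1]: print(l,round(q["score"],2),np.round(q["at"],1))
a=cv2.resize(ims[0][60:384,100:420],(480,486));b=cv2.resize(ims[1][150:240,200:290],(486,486),interpolation=cv2.INTER_CUBIC)[:, :320*486//486]
cv2.imwrite("pics/c5.png",np.hstack([a,b])[:,:,::-1])
E
```

```text
{'time': 15.7, 'qpos': [-0.322, 0.558, -0.027, 1.826, 0.02, 0.761, 1.579], 'tool_pos': [0.616, 0.151, 0.048], 'tool_rot': [0.574, -3.086, 0.0], 'force': [-5.876, -2.651, 1.759], 'wrist_torque': [-0.502, 1.096, 0.119], 'grip_width': 0.218, 'gripper_force': 60.166}
t 15.7 r 0.138 az 20.5 Ft -0.42 Fr -6.43 wt [-0.502  1.096  0.119] gf 60.16570046689594 w 0.21786611336594328
wrist 0 None [nan nan nan]
fence_pointer 0.71 [139.6 230.2]
fence_post 0.63 [274.4 252.2]
scene 0 None [nan nan nan]
fence_pointer 0.82 [181.1 251.5]
fence_post 0.75 [172.1 245.5]
mark_index 0.64 [153.3 227.8]
knob_axis 0.55 [205.1 228.9]
top 0 None [nan nan nan]
fence_pointer 0.65 [203.8 327.7]<stdin>:6: RuntimeWarning: Mean of empty slice.
  ret = um.true_divide(
```

View pics/c5.png

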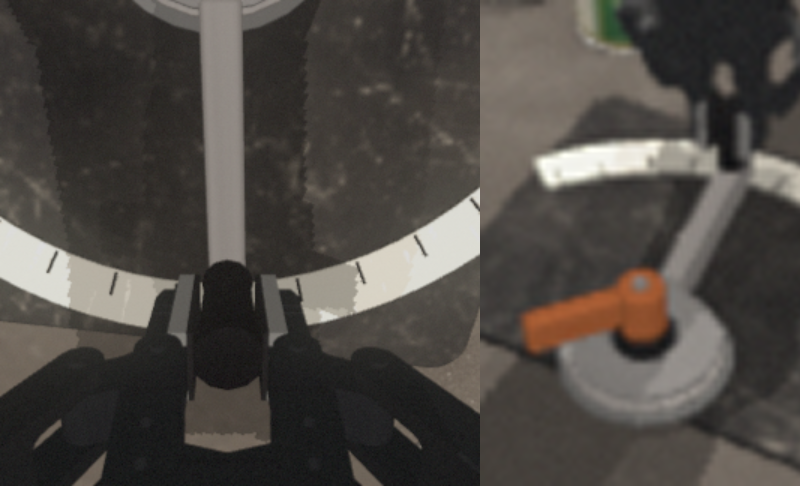

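The wrist crop shows the rail following (post at (230,340)), but the fingers hide the index. The fence moves freely. I'll go on to the nominal angle, then release and look.

Request:
step_arm(
  steps=[
    [14,[0.05,0.17,0],[0,0,-0.3]],
    [14,[0.08,0.34,0],[0,0,-0.6]],
    [14,[0.08,0.34,0],[0,0,-0.6]],
  ],
)

```text
time: 16.75
tool_pos: [0.6126, 0.1593, 0.0482]
tool_rot: [0.671, -3.069, -0.001]
force: [4.6, 3.3, -11.4]
grip_width: 0.221
gripper_force: 59.3
```

```bash
python3 -c "
from h import *
st();tq()"
```

```text
{'time': 16.75, 'qpos': [-0.323, 0.555, -0.044, 1.831, 0.033, 0.756, 1.618], 'tool_pos': [0.613, 0.159, 0.048], 'tool_rot': [0.671, -3.069, -0.001], 'force': [4.626, 3.284, -11.377], 'wrist_torque': [0.386, -0.84, 0.046], 'grip_width': 0.221, 'gripper_force': 59.311}
t 16.75 r 0.1376 az 24.1 Ft 1.1 Fr 5.56 wt [ 0.386 -0.84   0.046] gf 59.310619142779615 w 0.22075715045470196
```

Request:
step_arm(
  steps=[
    [40,[0,0,0],[0,0,0]],
    [60,[0,0,0],[0,0,0]],
    [60,[0,0,-1],[0,0,0]],
    [60,[0,0,-2.5],[0,0,0]],
    [60,[1.5,0,-4],[0,0,0]],
    [85,[3,0,-4],[0,0,0]],
    [85,[3,0,-4],[0,0,0]],
  ],
)

```text
time: 17.45
tool_pos: [0.5419, 0.1248, 0.1502]
tool_rot: [-0.663, 3.071, -0.001]
force: [-0.8, 0.2, -0.5]
grip_width: 0.989
gripper_force: 0.0
```

```bash
python3 - <<'E'
from h import *
np.set_printoptions(precision=4,suppress=True)
st();ims=[]
for cam in("wrist","scene"):
    im,d=ctrl.capture(cam);save(cam+"6",im);ims.append(im);np.save(cam+"6",d)
    P=cloud(cam,d);red,org=colour(im,P);print(cam,red.sum(),np.argwhere(red).mean(0) if red.any() else None, P[red].mean(0))
    for l in("fence_pointer","fence_post","mark_index","knob_axis"):
        for q in ctrl.place_of(cam,l)[:1]: print(l,round(q["score"],2),np.round(q["at"],1),dp(cam,q["at"],d))
print(ctrl.calibration("wrist"))
cv2.imwrite("pics/c6.png",np.hstack([cv2.resize(ims[0][80:380,150:400],(500,600)),cv2.resize(ims[1][150:240,230:275],(300,600),interpolation=cv2.INTER_CUBIC)])[:,:,::-1])
E
```

```text
{'time': 17.45, 'qpos': [-0.304, 0.315, -0.047, 1.943, 0.02, 0.883, 1.636], 'tool_pos': [0.542, 0.125, 0.15], 'tool_rot': [-0.663, 3.071, -0.001], 'force': [-0.752, 0.204, -0.486], 'wrist_torque': [-0.019, 0.058, -0.0], 'grip_width': 0.989, 'gripper_force': 0.0}
wrist 0 None [nan nan nan]
fence_post 0.86 [287.2 253.6] [0.6092 0.1586 0.0809]
knob_axis 0.81 [124.7 247.6] [0.4919 0.1002 0.0716]
scene 3 [177.3333 248.3333] [0.6491 0.1727 0.0161]
fence_pointer 0.66 [201.2 241.4] [0.5558 0.117  0.0117]
fence_post 0.54 [173.  244.1] [0.6114 0.1551 0.0724]
knob_axis 0.55 [204.7 224. ] [0.4701 0.1053 0.0717]
{'K': array([[307.9131,   0.    , 251.241 ],
       [  0.    , 307.9131, 196.7739],
       [  0.    ,   0.    ,   1.    ]]), 'position': array([0.471 , 0.0932, 0.2982]), 'rotation': array([1.5892, 2.4738, 0.4051])}<stdin>:6: RuntimeWarning: Mean of empty slice.
  ret = um.true_divide(
```

View pics/c6.png

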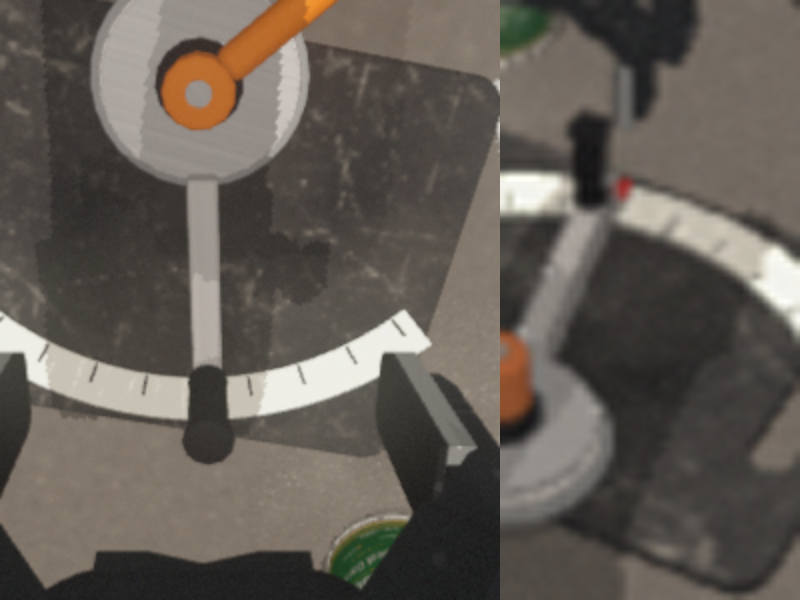

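The wrist view has the post hiding the pointer and index. The scene crop shows the red index peeking out just right of the post base at (622,188). I'll take a look from the outer side.

Request:
step_arm(
  steps=[
    [60,[-0.5,-0.3,0],[0,0,1.4]],
    [60,[-1,-0.6,0],[0,0,2.8]],
    [60,[-1.5,-0.9,0],[0,0,4.2]],
    [60,[-2,-1.2,0],[0,0,5.6]],
    [60,[-2.7,-1.5,0],[0,0,7]],
    [60,[-3.3,-1.8,0],[0,0,8.4]],
    [60,[-4,-2.2,0],[0,0,9.8]],
    [60,[-4.7,-2.6,0],[0,0,11.2]],
    [60,[-5.3,-2.9,0],[0,0,12.6]],
    [60,[-5.3,-2.9,0],[0,0,14]],
  ],
)

```text
time: 18.95
tool_pos: [0.6971, 0.1158, 0.148]
tool_rot: [1.567, 2.722, -0.001]
force: [-1.1, 0.4, -0.7]
grip_width: 0.704
gripper_force: 0.0
```

```bash
python3 - <<'E'
from h import *
np.set_printoptions(precision=4,suppress=True)
st();cam="wrist"
im,d=ctrl.capture(cam);save("w7",im);np.save("w7",d)
P=cloud(cam,d);red,org=colour(im,P);print(red.sum(),np.argwhere(red).mean(0), P[red].mean(0))
for l in("fence_pointer","fence_post","mark_index","knob_axis"):
    for q in ctrl.place_of(cam,l)[:1]: print(l,round(q["score"],2),np.round(q["at"],1),dp(cam,q["at"],d))
r,c=np.argwhere(red).mean(0).astype(int);r0=max(r-60,0);c0=max(c-80,0);print("crop",r0,c0)
cv2.imwrite("pics/c7.png",np.hstack([im[::1],cv2.resize(im[r0:r0+96,c0:c0+72],(288,384),interpolation=cv2.INTER_CUBIC)])[:,:,::-1])
E
```

```text
{'time': 18.95, 'qpos': [-0.457, 0.558, 0.29, 1.605, -0.179, 1.005, 0.413], 'tool_pos': [0.697, 0.116, 0.148], 'tool_rot': [1.567, 2.722, -0.001], 'force': [-1.12, 0.437, -0.651], 'wrist_torque': [0.016, 0.036, -0.013], 'grip_width': 0.704, 'gripper_force': 0.0}
124 [104.9032 236.0484] [0.6493 0.1725 0.015 ]
fence_pointer 0.89 [ 99.1 224.6] [0.637  0.1712 0.0175]
fence_post 0.59 [ 97.8 182.5] [0.6168 0.1615 0.087 ]
mark_index 0.72 [104.9 227.9] [0.6408 0.1678 0.0123]
crop 44 156
```

View pics/c7.png

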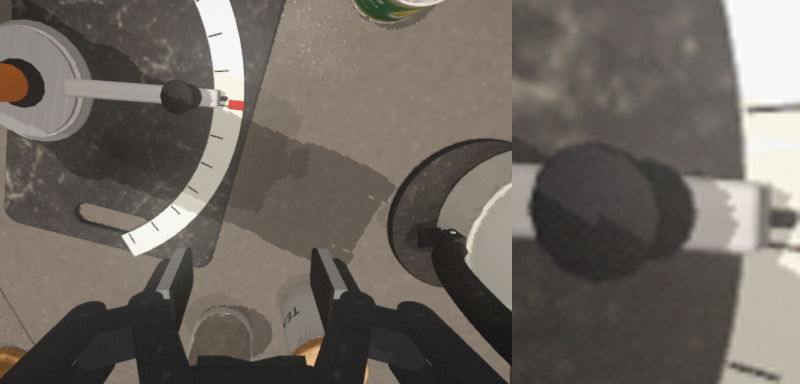

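The full view shows the pointer at about (222,99) just short of the red index at (236,105), with the fence lying slightly counter-clockwise of the index. I've used all ten views, so from here I work from pixel numbers.

```bash
python3 - <<'E'
from h import *
im=cv2.imread("pics/w7.png")[:,:,::-1].astype(int);d=np.load("w7.npy")
print("gray");print("     "+" ".join(f"{c:3d}" for c in range(208,246)))
for r in range(90,114): print(r," ".join(f"{im[r,c].mean():3.0f}" for c in range(208,246)))
P=cloud("wrist",d);red,_=colour(im.astype(np.uint8),P);p=np.argwhere(red);print("red cols",[(int(c),p[p[:,1]==c][:,0].min().item(),p[p[:,1]==c][:,0].max().item()) for c in np.unique(p[:,1])])
print("z at",P[99,218],P[99,223],P[105,236],P[110,222])
E
```

```text
gray
     208 209 210 211 212 213 214 215 216 217 218 219 220 221 222 223 224 225 226 227 228 229 230 231 232 233 234 235 236 237 238 239 240 241 242 243 244 245
90 213 211 210 208 207 204 203 200 189 173 161 168 179 217 240 240 240 240 240 240 240 240 240 240 241 240 240 240 240 240 240 240 240 240 240 226 129  95
91 188 199 223 223 223 221 221 218 203 175 124 130 154 191 206 217 240 240 240 240 240 241 240 240 240 240 240 240 240 240 241 241 241 240 240 226 131  95
92 172 177 204 228 227 227 227 224 206 176 124 125 147 185 185 192 206 217 240 240 240 240 240 240 240 240 240 240 240 240 240 240 240 240 240 226 130  94
93 171 172 192 228 228 228 228 225 206 176 121 125 146 184 185 185 184 206 240 240 240 240 240 240 240 240 240 240 240 240 240 240 240 240 240 225 121  95
94 170 187 218 227 227 227 228 224 204 173 122 123 145 185 186 184 200 233 241 240 240 240 239 239 240 240 240 240 239 240 240 240 240 240 240 225 124  94
95 169 175 190 202 226 226 225 222 202 171 124 122 138 164 172 184 191 217 240 240 240 239 239 240 240 240 240 240 240 240 240 240 240 239 240 226 127  96
96 167 1
[... 2505 characters left out ...]
86 134 181 184 183 183 182 182 181 183 182 182 182 184 189 214 229 184 190 205 215 239 239 239 240 239 239 239 239 233 194  86  87  88
113  72  75  75  73  88 146 181 182 181 181 183 183 181 182 182 183 184 182 181 189 200 182 183 183 189 216 239 239 239 239 239 239 239 232 192  86  87  87
red cols [(229, 101, 108), (230, 101, 108), (231, 101, 108), (232, 101, 108), (233, 101, 108), (234, 101, 108), (235, 101, 108), (236, 101, 109), (237, 101, 109), (238, 101, 109), (239, 101, 109), (240, 102, 109), (241, 102, 109), (242, 102, 109), (243, 102, 109)]
z at [0.63264411 0.16920282 0.03514423] [0.635006   0.17030623 0.01820114] [0.64712367 0.17164427 0.01600134] [0.63836292 0.16121478 0.01127269]
```

```bash
python3 - <<'E'
from h import *
p1=ray("wrist",(98.1,220.5),.0185);p2=ray("wrist",(98,226.3),.0185);i1=ray("wrist",(104.3,228.6),.0155);i2=ray("wrist",(105.6,243),.0155)
az=lambda p,o:np.degrees(np.arctan2(*(p-o)[1::-1]))
for o in((.487,.103),(.49,.106),(.485,.100)):
    o=np.array([*o,0]);print(o[:2],az(p2,o),az(i1,o),az(i2,o),np.radians(az(p2,o)-az(i1,o)),np.hypot(*(p2-o)[:2]),np.hypot(*(i1-o)[:2]))
print(p2,i1,"ptr dir",az(p2,p1),"idx dir",az(i2,i1))
print(togo((.6126,.1593,.11),204.6),togo((.6126,.1593,.11),24.6))
E
```

```text
[0.487 0.103] 24.85133039138943 23.102802576920947 23.298579253839904 0.030517567425175543 0.1653908866720843 0.16767171042329937
[0.49  0.106] 24.33258096148336 22.549139981227366 22.789116884825617 0.031126917120462252 0.1614145028956676 0.1637428021194502
[0.485 0.1  ] 25.49126465103357 23.765610390168487 23.912250716969776 0.030118348603164858 0.16847699315037745 0.17069988299654942
[0.63707591 0.17250803 0.0185    ] [0.64122483 0.16879138 0.0155    ] ptr dir 31.776151465579396 idx dir 25.8817871258597
(array([ 3.17, -1.96,  1.54]), array([ -0.  ,  -0.  , -13.97]), np.float64(120.8)) (array([ 3.17, -1.96,  1.54]), array([-0.  ,  0.  , 16.03]), np.float64(120.8))
```

Request:
step_arm(
  steps=[
    [75,[0.3,-0.2,0],[0,0,-1.4]],
    [75,[0.6,-0.4,0],[0,0,-2.8]],
    [75,[1,-0.6,0],[0,0,-4.2]],
    [75,[1.4,-0.8,0],[0,0,-5.6]],
    [75,[1.7,-1.0,0],[0,0,-7]],
    [75,[2,-1.2,0],[0,0,-8.4]],
    [75,[2.4,-1.4,0],[0,0,-9.8]],
    [75,[2.8,-1.7,0],[0,0,-11.2]],
    [75,[3.2,-2,0.5],[0,0,-12.6]],
    [75,[3.2,-2,1],[0,0,-14]],
  ],
)

```text
time: 20.2
tool_pos: [0.6106, 0.1607, 0.1242]
tool_rot: [-0.683, 3.066, 0.001]
force: [0.2, 0.0, -0.9]
grip_width: 0.878
gripper_force: 0.0
```

```bash
python3 -c "
from h import *
st();print(togo((.6133,.1593,.049),204.6))"
```

```text
{'time': 20.2, 'qpos': [-0.31, 0.457, -0.064, 1.792, 0.036, 0.893, 1.619], 'tool_pos': [0.611, 0.161, 0.124], 'tool_rot': [-0.683, 3.066, 0.001], 'force': [0.198, 0.046, -0.869], 'wrist_torque': [-0.034, -0.006, 0.023], 'grip_width': 0.878, 'gripper_force': 0.0}
(array([-0.07, -0.1 ,  3.01]), array([0.  , 0.01, 0.09]), np.float64(-154.9))
```

Request:
step_arm(
  steps=[
    [75,[-0.05,-0.26,1],[0,0,0.3]],
    [75,[-0.05,-0.26,2],[0,0,0.3]],
    [75,[-0.05,-0.26,2.95],[0,0,0.3]],
    [40,[-0.05,-0.26,2.95],[0,0,0.3]],
    [28,[-0.05,-0.26,2.95],[0,0,0.3]],
    [20,[-0.05,-0.26,2.95],[0,0,0.3]],
    [14,[-0.05,-0.26,2.95],[0,0,0.3]],
    [14,[-0.05,-0.26,2.95],[0,0,0.3]],
    [14,[-0.05,-0.26,2.95],[0,0,0.3]],
  ],
)

```text
time: 21.1
tool_pos: [0.6164, 0.1545, 0.0516]
tool_rot: [-0.618, 3.078, 0.0]
force: [-1.6, 0.1, 7.7]
grip_width: 0.219
gripper_force: 58.2
```

```bash
python3 -c "
from h import *
st();tq();print(togo((.6143,.1553,.049),203))"
```

```text
{'time': 21.1, 'qpos': [-0.308, 0.553, -0.052, 1.825, 0.039, 0.762, 1.587], 'tool_pos': [0.616, 0.155, 0.052], 'tool_rot': [-0.618, 3.078, 0.0], 'force': [-1.581, 0.118, 7.71], 'wrist_torque': [-0.048, 0.305, -0.024], 'grip_width': 0.219, 'gripper_force': 58.205}
t 21.1 r 0.1393 az 21.7 Ft 0.69 Fr -1.43 wt [-0.048  0.305 -0.024] gf 58.20533720048843 w 0.21907993955432847
(array([0.07, 0.06, 0.1 ]), array([-0.  ,  0.02, -0.05]), np.float64(-157.3))
```

Request:
step_arm(
  steps=[
    [14,[0.02,0.06,0],[0,0,-0.05]],
    [14,[0.02,0.06,0],[0,0,-0.05]],
    [14,[0.02,0.06,0],[0,0,-0.05]],
  ],
)

```text
time: 21.4
tool_pos: [0.6158, 0.1559, 0.0516]
tool_rot: [-0.626, 3.075, 0.001]
force: [0.7, 1.4, 7.9]
grip_width: 0.224
gripper_force: 58.6
```

```bash
python3 -c "
from h import *
st();tq()"
```

```text
{'time': 21.4, 'qpos': [-0.309, 0.552, -0.053, 1.826, 0.04, 0.761, 1.589], 'tool_pos': [0.616, 0.156, 0.052], 'tool_rot': [-0.626, 3.075, 0.001], 'force': [0.732, 1.423, 7.888], 'wrist_torque': [0.151, -0.212, 0.036], 'grip_width': 0.224, 'gripper_force': 58.617}
t 21.4 r 0.1392 az 22.3 Ft 1.04 Fr 1.22 wt [ 0.151 -0.212  0.036] gf 58.616820097959135 w 0.22408788039813854
```

Request:
step_arm(
  steps=[
    [40,[0.02,0.06,0],[0,0,-0.05]],
    [60,[0.02,0.06,0],[0,0,-0.05]],
    [60,[0,0.06,-1.5],[0,0,0]],
    [60,[0,0.06,-3],[0,0,0]],
    [60,[-0.5,0,-4],[0,0,1.4]],
    [60,[-1,-0.4,-4],[0,0,2.8]],
    [60,[-1.5,-0.8,-4],[0,0,4.2]],
    [60,[-2,-1.2,-4],[0,0,5.6]],
    [60,[-2,-1.6,-4],[0,0,7]],
    [60,[-2.2,-2.1,-4],[0,0,8.4]],
  ],
)

```text
time: 22.4
tool_pos: [0.6855, 0.1285, 0.1498]
tool_rot: [-0.753, -3.049, 0.0]
force: [0.3, -0.2, -0.1]
grip_width: 0.701
gripper_force: 0.0
```

Request:
step_arm(
  steps=[
    [60,[0,0,0],[0,0,1.4]],
    [60,[0,0,0],[0,0,2.8]],
    [60,[0,0,0],[0,0,4.2]],
    [60,[0,0,0],[0,0,5.4]],
    [60,[0,0,0],[0,0,5.4]],
  ],
)

```text
time: 22.9
tool_pos: [0.6854, 0.1288, 0.1498]
tool_rot: [-1.569, -2.722, 0.001]
force: [-0.0, 0.1, -0.5]
grip_width: 0.701
gripper_force: 0.0
```

```bash
cat >> h.py <<'E'
def gauge(n):
    s=st();im,d=ctrl.capture("wrist");save(n,im);np.save(n,d);P=cloud("wrist",d);red,_=colour(im,P);print("red",red.sum())
    o=np.array([*PIV,0]);az=lambda p:np.arctan2(*(p-o)[1::-1])
    # resample in polar coordinates about the pivot (rows: azimuth, cols: radius) at the pointer / index height
    c=ctrl.calibration("wrist");K=np.array(c["K"]);Rm=R.from_rotvec(c["rotation"]).as_matrix();print("cam",np.round(c["position"],3))
    A=np.arange(.30,.55,.004)
    for nm,z,rr in(("ptr",.0185,np.arange(.152,.168,.0015)),("idx",.0155,np.arange(.166,.186,.002))):
        G=np.array([[[o[0]+r*np.cos(a),o[1]+r*np.sin(a),z] for r in rr] for a in A])-c["position"]
        q=G@Rm@K.T;q=(q[...,:2]/q[...,2:]).astype(np.float32);v=cv2.remap(im,q[...,0],q[...,1],cv2.INTER_LINEAR).astype(int)
        w=np.clip(v[...,0]-v[...,1]-60,0,None) if nm=="idx" else np.clip(140-v.max(-1),0,None)
        for j,r in enumerate(rr): print(nm,round(r,4),"w",w[:,j].sum(),"az",np.round((A*w[:,j]).sum()/max(w[:,j].sum(),1),4),np.round(A[w[:,j]>15][[0,-1]],3) if (w[:,j]>15).any() else "")
E
python3 -c "
from h import *
gauge('w8')
for l in('fence_pointer','mark_index'): print(l,[(round(q['score'],2),np.round(q['at'],1)) for q in ctrl.place_of('wrist',l)[:1]])"
```

```text
{'time': 22.9, 'qpos': [-0.484, 0.542, 0.292, 1.627, -0.178, 0.999, 0.391], 'tool_pos': [0.685, 0.129, 0.15], 'tool_rot': [-1.569, -2.722, 0.001], 'force': [-0.044, 0.141, -0.523], 'wrist_torque': [-0.01, 0.019, 0.024], 'grip_width': 0.701, 'gripper_force': 0.0}
red 113
cam [0.645 0.199 0.3  ]
ptr 0.152 w 1734 az 0.4393 [0.3   0.548]
ptr 0.1535 w 1757 az 0.4396 [0.3   0.548]
ptr 0.155 w 1682 az 0.4368 [0.3   0.548]
ptr 0.1565 w 485 az 0.3346 [0.3   0.448]
ptr 0.158 w 0 az 0.0 
ptr 0.1595 w 4 az 0.428 
ptr 0.161 w 189 az 0.3937 [0.4   0.404]
ptr 0.1625 w 252 az 0.3955 [0.384 0.404]
ptr 0.164 w 305 az 0.3954 [0.388 0.404]
ptr 0.1655 w 315 az 0.3955 [0.388 0.404]
ptr 0.167 w 314 az 0.3951 [0.384 0.404]
idx 0.166 w 0 az 0.0 
idx 0.168 w 0 az 0.0 
idx 0.17 w 193 az 0.3975 [0.384 0.412]
idx 0.172 w 338 az 0.4005 [0.384 0.42 ]
idx 0.174 w 367 az 0.4011 [0.384 0.42 ]
idx 0.176 w 340 az 0.4006 [0.384 0.416]
idx 0.178 w 346 az 0.4012 [0.384 0.42 ]
idx 0.18 w 398 az 0.4039 [0.384 0.42 ]
idx 0.182 w 409 az 0.4055 [0.384 0.42 ]
idx 0.184 w 0 az 0.0 
fence_pointer [(0.78, array([123.6, 229.2]))]
mark_index []
```

The pointer stands at 0.3955 and the index at about 0.399, so the fence is set within 0.005 rad. Now I'll fork the lever again to tighten.

```bash
python3 -c "
from h import *
print(arc((153,),.054,.11))"
```

```text
[(array([ 4.96, -8.53,  1.6 ]), array([-0.  , -0.  , -5.43]))]
```

Request:
step_arm(
  steps=[
    [40,[0.8,-1.4,0],[0,0,-1]],
    [40,[1.6,-2.8,0],[0,0,-2]],
    [40,[2.4,-4.2,0],[0,0,-3]],
    [40,[3.2,-5.6,0],[0,0,-4]],
    [40,[4,-7,0.8],[0,0,-5]],
    [40,[4.96,-8.5,1.6],[0,0,-5.4]],
    [40,[4.96,-8.5,1.6],[0,0,-5.4]],
  ],
)

```text
time: 23.75
tool_pos: [0.433, 0.1277, 0.1077]
tool_rot: [-0.734, -3.049, 0.005]
force: [1.3, 0.0, 0.7]
grip_width: 0.465
gripper_force: 0.0
```

```bash
python3 - <<'E'
from h import *
np.set_printoptions(precision=4,suppress=True)
s=st();tq();M=R.from_rotvec(s["tool_rot"]).as_matrix()
for cam in("wrist","scene"):
    im,d=ctrl.capture(cam);P=cloud(cam,d);Q=(P-s["tool_pos"])@M;_,org=colour(im,P)
    o=Q[org&(P[...,2]>.06)];print(cam,len(o),np.percentile(o,[5,50,95],axis=0) if len(o) else "")
print(arc((153,),.054,.043))
E
```

```text
{'time': 23.75, 'qpos': [-0.556, 0.222, 0.143, 2.203, -0.048, 0.726, 0.718], 'tool_pos': [0.433, 0.128, 0.108], 'tool_rot': [-0.734, -3.049, 0.005], 'force': [1.325, 0.018, 0.724], 'wrist_torque': [-0.001, -0.017, -0.056], 'grip_width': 0.465, 'gripper_force': 0.0}
t 23.75 r 0.0594 az 155.4 Ft -0.57 Fr -1.2 wt [-0.001 -0.017 -0.056] gf 0.0 w 0.46455940425769066
wrist 2292 [[-0.0735 -0.0067  0.0337]
 [-0.0421  0.0021  0.035 ]
 [ 0.0003  0.0123  0.0424]]
scene 151 [[-0.0681 -0.0133  0.033 ]
 [-0.036  -0.0053  0.0375]
 [ 0.0032  0.0063  0.0459]]
[(array([-0.02, -0.06,  2.68]), array([ 0.  , -0.  , -0.04]))]
```

Request:
step_arm(
  steps=[
    [40,[-0.1,-0.05,0.7],[0,0,0]],
    [40,[-0.1,-0.05,1.4],[0,0,0]],
    [40,[-0.1,-0.05,2],[0,0,0]],
    [40,[-0.1,-0.05,2.6],[0,0,0]],
    [28,[-0.1,-0.05,2.6],[0,0,0]],
    [28,[-0.1,-0.05,2.6],[0,0,0]],
  ],
)

```text
time: 24.45
tool_pos: [0.4423, 0.1266, 0.0453]
tool_rot: [0.744, 3.052, 0.0]
force: [0.4, 0.4, -0.3]
grip_width: 0.329
gripper_force: 0.0
```

```bash
python3 - <<'E'
from h import *
st();tq()
for a,b in arc(range(150,98,-5),.054,.042): print(a,b)
E
```

```text
{'time': 24.45, 'qpos': [-0.531, 0.345, 0.13, 2.229, -0.081, 0.572, 0.752], 'tool_pos': [0.442, 0.127, 0.045], 'tool_rot': [0.744, 3.052, 0.0], 'force': [0.351, 0.356, -0.253], 'wrist_torque': [-0.004, -0.017, -0.035], 'grip_width': 0.329, 'gripper_force': 0.0}
t 24.45 r 0.0506 az 152.1 Ft -0.48 Fr -0.14 wt [-0.004 -0.017 -0.035] gf 0.0 w 0.32912538284495857
[0.14 0.08 0.13] [0.   0.   0.43]
[0.12 0.27 0.13] [0.   0.   1.27]
[0.09 0.45 0.13] [0.  0.  2.1]
[0.04 0.64 0.13] [0.   0.   2.93]
[-0.03  0.81  0.13] [0.   0.   3.77]
[-0.11  0.98  0.13] [0.  0.  4.6]
[-0.2   1.15  0.13] [0.   0.   5.43]
[-0.31  1.3   0.13] [0.   0.   6.27]
[-0.43  1.45  0.13] [0.  0.  7.1]
[-0.57  1.58  0.13] [0.   0.   7.93]
[-0.71  1.7   0.13] [0.   0.   8.77]
```

Request:
step_arm(
  steps=[
    [28,[0.14,0.08,0.05],[0,0,0.4]],
    [28,[0.12,0.27,0.08],[0,0,1.3]],
    [28,[0.09,0.45,0.08],[0,0,2.1]],
    [28,[0.04,0.64,0.08],[0,0,2.9]],
    [28,[-0.03,0.81,0.08],[0,0,3.8]],
    [28,[-0.03,0.81,0.08],[0,0,3.8]],
  ],
)

```text
time: 25.05
tool_pos: [0.4525, 0.145, 0.0439]
tool_rot: [1.334, 2.843, 0.002]
force: [0.5, 0.1, -0.2]
grip_width: 0.331
gripper_force: 0.0
```

```bash
cat >> h.py <<'E'
def feel(n=4,plan=(),z=.043,r0=.054):
    f=[];w=[]
    for _ in range(n):
        ctrl.capture("top");s=ctrl.sense();r=np.array(s["tool_pos"])[:2]-PIV;u=r/np.hypot(*r);F=np.array(s["force"]);T=np.array(s["wrist_torque"])
        f.append(u[0]*F[1]-u[1]*F[0]);w.append(u@T[:2])
    az=np.degrees(np.arctan2(r[1],r[0]));M=R.from_rotvec(s["tool_rot"]).as_matrix()
    print("t",round(s["time"],2),"az",round(az,2),"r",round(np.hypot(*r),4),"tool az",round(np.degrees(np.arctan2(M[1,0],M[0,0])),2),"z",round(s["tool_pos"][2],4),"Ft",np.round(f,1),round(np.mean(f),2),"wr",round(np.mean(w),3),"gf",round(s["gripper_force"],2),"F",np.round(F,1))
    for a in plan: v=arc((a,),r0,z)[0];print(a,v[0],v[1])
E
python3 -c "
from h import *
feel(3,range(130,84,-3))"
```

```text
t 25.2 az 130.59 r 0.0545 tool az 129.95 z 0.0434 Ft [ 0.3  0.1 -0.6] -0.07 wr 0.021 gf 0.0 F [ 0.5  0.3 -0.5]
130 [-0.02  0.02  0.02] [ 0.01  0.   -0.01]
127 [-0.02  0.14  0.02] [0.01 0.   0.49]
124 [-0.03  0.25  0.02] [0.01 0.   0.99]
121 [-0.04  0.36  0.02] [0.01 0.   1.49]
118 [-0.06  0.47  0.02] [0.01 0.   1.99]
115 [-0.09  0.58  0.02] [0.01 0.   2.49]
112 [-0.12  0.69  0.02] [0.01 0.   2.99]
109 [-0.16  0.8   0.02] [ 0.01 -0.    3.49]
106 [-0.2   0.9   0.02] [ 0.01 -0.    3.99]
103 [-0.25  1.    0.02] [ 0.01 -0.    4.49]
100 [-0.31  1.1   0.02] [ 0.01 -0.    4.99]
97 [-0.37  1.2   0.02] [ 0.01 -0.    5.49]
94 [-0.43  1.29  0.02] [ 0.01 -0.    5.99]
91 [-0.5   1.38  0.02] [ 0.01 -0.    6.49]
88 [-0.57  1.47  0.02] [ 0.01 -0.    6.99]
85 [-0.65  1.55  0.02] [ 0.01 -0.    7.49]
```

Request:
step_arm(
  steps=[
    [28,[-0.02,0.14,0],[0,0,0.5]],
    [28,[-0.03,0.25,0],[0,0,1]],
    [28,[-0.04,0.36,0],[0,0,1.5]],
    [28,[-0.06,0.47,0],[0,0,2]],
  ],
)

```text
time: 25.6
tool_pos: [0.4613, 0.1504, 0.0431]
tool_rot: [-1.623, -2.69, -0.0]
force: [-0.8, 0.3, 0.1]
grip_width: 0.327
gripper_force: 0.3
```

```bash
python3 -c "
from h import *
tq();feel(1,range(118,76,-3))"
```

```text
t 25.6 r 0.0539 az 118.5 Ft 0.6 Fr 0.63 wt [-0.153  0.074  0.   ] gf 0.3256676727323793 w 0.32673433896562215
t 25.65 az 117.98 r 0.054 tool az 117.58 z 0.0431 Ft [0.3] 0.25 wr 0.056 gf 0.23 F [-0.2 -0.2 -0.5]
118 [ 0.   -0.    0.01] [ 0.   -0.   -0.07]
115 [-0.    0.11  0.01] [ 0.   -0.    0.43]
112 [-0.01  0.23  0.01] [ 0.   -0.    0.93]
109 [-0.02  0.34  0.01] [ 0.   -0.    1.43]
106 [-0.04  0.45  0.01] [ 0.   -0.    1.93]
103 [-0.07  0.56  0.01] [ 0.   -0.    2.43]
100 [-0.1   0.67  0.01] [ 0.   -0.    2.93]
97 [-0.14  0.77  0.01] [ 0.   -0.    3.43]
94 [-0.18  0.88  0.01] [ 0.   -0.    3.93]
91 [-0.23  0.98  0.01] [ 0.   -0.    4.43]
88 [-0.28  1.08  0.01] [ 0.   -0.    4.93]
85 [-0.34  1.18  0.01] [ 0.   -0.    5.43]
82 [-0.4   1.27  0.01] [ 0.   -0.    5.93]
79 [-0.47  1.36  0.01] [ 0.   -0.    6.43]
```

Request:
step_arm(
  steps=[
    [28,[0,0.11,0],[0,0,0.4]],
    [28,[-0.01,0.23,0],[0,0,0.9]],
    [28,[-0.02,0.34,0],[0,0,1.4]],
  ],
)

```text
time: 25.95
tool_pos: [0.469, 0.1539, 0.0431]
tool_rot: [-1.815, -2.564, 0.0]
force: [-0.5, -0.9, -0.2]
grip_width: 0.33
gripper_force: 0.3
```

```bash
python3 -c "
from h import *
feel(1);tq()"
```

```text
t 26.0 az 109.03 r 0.0541 tool az 109.22 z 0.0431 Ft [0.1] 0.07 wr 0.031 gf 0.21 F [-0.3  0.6 -0.1]
t 26.0 r 0.0541 az 109.0 Ft 0.07 Fr 0.68 wt [-0.051  0.015 -0.018] gf 0.21251642669085413 w 0.3272900214085678
```

Request:
step_arm(
  steps=[
    [28,[-0.01,0.11,0],[0,0,0.5]],
    [28,[-0.03,0.23,0],[0,0,1]],
    [28,[-0.04,0.34,0],[0,0,1.5]],
  ],
)

```text
time: 26.3
tool_pos: [0.4772, 0.1559, 0.043]
tool_rot: [-2.01, -2.414, 0.0]
force: [-0.8, -0.2, 0.2]
grip_width: 0.33
gripper_force: 0.3
```

```bash
python3 -c "
from h import *
tq();feel(1,range(102,66,-3))"
```

```text
t 26.3 r 0.0538 az 100.5 Ft 0.86 Fr -0.08 wt [-0.025  0.112  0.034] gf 0.34836198814446107 w 0.32979273477868487
t 26.35 az 100.06 r 0.0539 tool az 100.26 z 0.043 Ft [0.] 0.01 wr 0.068 gf 0.22 F [-0.  -0.  -0.5]
102 [ 0.   -0.07  0.  ] [-0.   -0.   -0.29]
99 [0.01 0.04 0.  ] [-0.   -0.    0.21]
96 [-0.    0.15  0.  ] [-0.   -0.    0.71]
93 [-0.01  0.27  0.  ] [-0.   -0.    1.21]
90 [-0.03  0.38  0.  ] [-0.   -0.    1.71]
87 [-0.05  0.49  0.  ] [-0.   -0.    2.21]
84 [-0.08  0.6   0.  ] [-0.   -0.    2.71]
81 [-0.12  0.7   0.  ] [-0.   -0.    3.21]
78 [-0.16  0.81  0.  ] [-0.   -0.    3.71]
75 [-0.2   0.91  0.  ] [-0.   -0.    4.21]
72 [-0.25  1.02  0.  ] [-0.   -0.    4.71]
69 [-0.31  1.11  0.  ] [-0.   -0.    5.21]
```

Request:
step_arm(
  steps=[
    [28,[0,0.11,0],[0,0,0.5]],
    [28,[-0.01,0.22,0],[0,0,1]],
    [28,[-0.02,0.34,0],[0,0,1.5]],
  ],
)

```text
time: 26.65
tool_pos: [0.4856, 0.1569, 0.043]
tool_rot: [-2.192, -2.25, 0.0]
force: [-0.6, -0.2, 0.1]
grip_width: 0.326
gripper_force: 0.3
```

Request:
step_arm(
  steps=[
    [28,[0,0.11,0],[0,0,0.5]],
    [28,[-0.02,0.23,0],[0,0,1]],
  ],
)

```text
time: 26.85
tool_pos: [0.4914, 0.1567, 0.043]
tool_rot: [-2.307, -2.132, 0.0]
force: [-1.4, -0.3, 0.7]
grip_width: 0.33
gripper_force: 0.5
```

```bash
python3 -c "
from h import *
tq();feel(1,range(86,50,-3))"
```

```text
t 26.85 r 0.0538 az 85.4 Ft 1.41 Fr -0.4 wt [0.125 0.197 0.008] gf 0.45397537818644196 w 0.3300795240089039
t 26.9 az 84.85 r 0.0538 tool az 85.28 z 0.043 Ft [-0.2] -0.25 wr 0.075 gf 0.28 F [ 0.2 -0.1  0.1]
86 [ 0.01 -0.04 -0.  ] [-0.   -0.   -0.12]
83 [ 0.01  0.07 -0.  ] [-0.   -0.    0.38]
80 [-0.    0.18 -0.  ] [-0.   -0.    0.88]
77 [-0.02  0.29 -0.  ] [-0.   -0.    1.38]
74 [-0.03  0.41 -0.  ] [-0.   -0.    1.88]
71 [-0.06  0.52 -0.  ] [-0.   -0.    2.38]
68 [-0.09  0.63 -0.  ] [-0.   -0.    2.88]
65 [-0.13  0.73 -0.  ] [-0.   -0.    3.38]
62 [-0.17  0.84 -0.  ] [-0.   -0.    3.88]
59 [-0.22  0.94 -0.  ] [-0.   -0.    4.38]
56 [-0.27  1.04 -0.  ] [-0.   -0.    4.88]
53 [-0.33  1.14 -0.  ] [-0.   -0.    5.38]
```

Request:
step_arm(
  steps=[
    [28,[0.01,0.11,0],[0,0,0.5]],
    [28,[-0.01,0.22,0],[0,0,1]],
  ],
)

```text
time: 27.1
tool_pos: [0.4968, 0.1559, 0.0429]
tool_rot: [-2.415, -2.009, 0.0]
force: [-1.3, 1.4, -0.5]
grip_width: 0.327
gripper_force: 0.5
```

Request:
step_arm(
  steps=[
    [28,[0.01,0.11,0],[0,0,0.5]],
    [28,[-0.01,0.22,0],[0,0,1]],
  ],
)

```text
time: 27.3
tool_pos: [0.5022, 0.1547, 0.043]
tool_rot: [-2.517, -1.88, 0.0]
force: [-1.3, 0.6, 0.2]
grip_width: 0.327
gripper_force: 0.5
```

```bash
python3 -c "
from h import *
tq();feel(2,range(74,40,-3))"
```

```text
t 27.3 r 0.0539 az 73.7 Ft 1.4 Fr 0.24 wt [0.182 0.115 0.007] gf 0.4633405135245994 w 0.32678726677164427
t 27.4 az 73.37 r 0.0539 tool az 73.52 z 0.043 Ft [0.6 0.9] 0.78 wr 0.034 gf 0.0 F [-1.   0.  -0.5]
74 [ 0.   -0.02 -0.  ] [ 0.    0.   -0.08]
71 [ 0.    0.09 -0.  ] [0.   0.   0.42]
68 [-0.01  0.2  -0.  ] [0.   0.   0.92]
65 [-0.02  0.31 -0.  ] [0.   0.   1.42]
62 [-0.04  0.43 -0.  ] [0.   0.   1.92]
59 [-0.07  0.54 -0.  ] [0.   0.   2.42]
56 [-0.1   0.64 -0.  ] [0.   0.   2.92]
53 [-0.13  0.75 -0.  ] [0.   0.   3.42]
50 [-0.18  0.86 -0.  ] [0.   0.   3.92]
47 [-0.22  0.96 -0.  ] [0.   0.   4.42]
44 [-0.28  1.06 -0.  ] [0.   0.   4.92]
41 [-0.34  1.16 -0.  ] [0.   0.   5.42]
```

Request:
step_arm(
  steps=[
    [28,[0,0.1,0],[0,0,0.45]],
    [28,[-0.01,0.2,0],[0,0,0.9]],
  ],
)

```text
time: 27.6
tool_pos: [0.5068, 0.1531, 0.043]
tool_rot: [-2.602, -1.76, 0.0]
force: [0.2, 0.8, -0.7]
grip_width: 0.327
gripper_force: 0.5
```

```bash
python3 -c "
from h import *
tq()"
```

```text
t 27.6 r 0.0539 az 68.4 Ft 0.05 Fr 0.8 wt [0.162 0.157 0.021] gf 0.4647793370531872 w 0.32722804449015336
```

Request:
step_arm(
  steps=[
    [28,[0,0.11,0],[0,0,0.5]],
    [28,[-0.01,0.22,0],[0,0,1]],
  ],
)

```text
time: 27.8
tool_pos: [0.5118, 0.1509, 0.0429]
tool_rot: [-2.691, -1.621, 0.0]
force: [-0.8, 2.1, -0.0]
grip_width: 0.329
gripper_force: 0.7
```

```bash
python3 -c "
from h import *
tq();feel(2,range(63,35,-2))"
```

```text
t 27.8 r 0.0539 az 62.6 Ft 1.72 Fr 1.49 wt [ 0.299  0.124 -0.006] gf 0.7063494063913822 w 0.3291470080478263
t 27.9 az 62.31 r 0.0539 tool az 62.13 z 0.0429 Ft [1.4 0.1] 0.72 wr 0.107 gf 0.0 F [0.3 0.7 0. ]
63 [ 0.   -0.03 -0.  ] [-0.    0.   -0.14]
61 [ 0.    0.05 -0.  ] [-0.    0.    0.19]
59 [ 0.    0.12 -0.  ] [-0.    0.    0.52]
57 [-0.   0.2 -0. ] [-0.    0.    0.86]
55 [-0.01  0.27 -0.  ] [-0.    0.    1.19]
53 [-0.02  0.35 -0.  ] [-0.    0.    1.52]
51 [-0.04  0.42 -0.  ] [-0.    0.    1.86]
49 [-0.05  0.5  -0.  ] [-0.    0.    2.19]
47 [-0.07  0.57 -0.  ] [-0.    0.    2.52]
45 [-0.09  0.64 -0.  ] [-0.    0.    2.86]
43 [-0.12  0.71 -0.  ] [-0.    0.    3.19]
41 [-0.14  0.79 -0.  ] [-0.    0.    3.52]
39 [-0.17  0.86 -0.  ] [-0.    0.    3.86]
37 [-0.2   0.92 -0.  ] [-0.    0.    4.19]
```

Request:
step_arm(
  steps=[
    [28,[0,0.1,0],[0,0,0.4]],
    [28,[0,0.2,0],[0,0,0.85]],
  ],
)

```text
time: 28.1
tool_pos: [0.5163, 0.1485, 0.0429]
tool_rot: [-2.762, -1.496, 0.001]
force: [-1.5, 0.8, -0.6]
grip_width: 0.328
gripper_force: 0.9
```

```bash
python3 -c "
from h import *
tq()"
```

```text
t 28.1 r 0.0541 az 57.2 Ft 1.67 Fr -0.17 wt [0.212 0.311 0.04 ] gf 0.9311062737833709 w 0.32804347933917516
```

Request:
step_arm(
  steps=[
    [28,[0,0.1,0],[0,0,0.4]],
    [28,[0,0.2,0],[0,0,0.85]],
  ],
)

```text
time: 28.3
tool_pos: [0.5206, 0.1458, 0.0429]
tool_rot: [-2.827, -1.37, 0.001]
force: [-2.6, 2.6, -0.8]
grip_width: 0.326
gripper_force: 1.4
```

```bash
python3 -c "
from h import *
tq();feel(2,range(53,25,-2))"
```

```text
t 28.3 r 0.0544 az 51.9 Ft 3.62 Fr 0.44 wt [0.387 0.517 0.023] gf 1.4483970240689814 w 0.32643514555605935
t 28.4 az 51.5 r 0.0544 tool az 51.73 z 0.0429 Ft [1.1 0.3] 0.7 wr 0.143 gf 0.21 F [-0.1  0.3 -0.1]
53 [-0.02 -0.06 -0.01] [ 0.    0.   -0.21]
51 [-0.02  0.02 -0.01] [0.   0.   0.12]
49 [-0.02  0.09 -0.01] [0.   0.   0.46]
47 [-0.02  0.17 -0.01] [0.   0.   0.79]
45 [-0.03  0.24 -0.01] [0.   0.   1.12]
43 [-0.04  0.32 -0.01] [0.   0.   1.46]
41 [-0.05  0.39 -0.01] [0.   0.   1.79]
39 [-0.07  0.47 -0.01] [0.   0.   2.12]
37 [-0.09  0.54 -0.01] [0.   0.   2.46]
35 [-0.11  0.61 -0.01] [0.   0.   2.79]
33 [-0.13  0.68 -0.01] [0.   0.   3.12]
31 [-0.16  0.76 -0.01] [0.   0.   3.46]
29 [-0.18  0.83 -0.01] [0.   0.   3.79]
27 [-0.21  0.9  -0.01] [0.   0.   4.12]
```

Request:
step_arm(
  steps=[
    [28,[-0.01,0.1,0],[0,0,0.45]],
    [28,[-0.01,0.2,0],[0,0,0.9]],
  ],
)

```text
time: 28.6
tool_pos: [0.5242, 0.1428, 0.0429]
tool_rot: [-2.887, -1.237, 0.001]
force: [-2.5, 2.8, -0.1]
grip_width: 0.329
gripper_force: 2.0
```

```bash
python3 -c "
from h import *
tq()"
```

```text
t 28.6 r 0.0545 az 46.9 Ft 3.72 Fr 0.36 wt [0.669 0.577 0.046] gf 2.0016268570907414 w 0.3290944423781688
```

Request:
step_arm(
  steps=[
    [28,[-0.01,0.1,0],[0,0,0.45]],
    [28,[-0.01,0.2,0],[0,0,0.9]],
  ],
)

```text
time: 28.8
tool_pos: [0.5277, 0.1395, 0.0428]
tool_rot: [-2.942, -1.1, 0.0]
force: [-2.6, 4.6, -1.8]
grip_width: 0.325
gripper_force: 2.6
```

```bash
python3 -c "
from h import *
tq();feel(1,range(43,25,-2))"
```

```text
t 28.8 r 0.0546 az 41.9 Ft 5.16 Fr 1.18 wt [1.015 0.48  0.057] gf 2.639555213972926 w 0.3254998301560819
t 28.85 az 41.38 r 0.0547 tool az 40.82 z 0.0429 Ft [1.7] 1.72 wr 0.266 gf 0.65 F [-0.8  1.6  0.2]
43 [-0.03 -0.06 -0.  ] [-0.   -0.   -0.36]
41 [-0.03  0.01 -0.01] [-0.   -0.   -0.03]
39 [-0.03  0.09 -0.01] [-0.  -0.   0.3]
37 [-0.03  0.17 -0.01] [-0.   -0.    0.64]
35 [-0.04  0.24 -0.01] [-0.   -0.    0.97]
33 [-0.05  0.32 -0.01] [-0.  -0.   1.3]
31 [-0.06  0.39 -0.01] [-0.   -0.    1.64]
29 [-0.07  0.46 -0.01] [-0.   -0.    1.97]
27 [-0.09  0.54 -0.01] [-0.  -0.   2.3]
```

Request:
step_arm(
  steps=[
    [28,[-0.02,0.1,0],[0,0,0.4]],
    [28,[-0.03,0.2,0],[0,0,0.8]],
  ],
)

```text
time: 29.05
tool_pos: [0.5308, 0.1357, 0.043]
tool_rot: [-2.985, -0.977, -0.001]
force: [-0.4, 9.0, -1.2]
grip_width: 0.325
gripper_force: 3.7
```

```bash
python3 -c "
from h import *
tq()"
```

```text
t 29.05 r 0.0546 az 36.8 Ft 7.42 Fr 5.03 wt [ 1.928  0.026 -0.044] gf 3.6937373131513596 w 0.32507143213548756
```

Request:
step_arm(
  steps=[
    [28,[-0.01,0.1,0],[0,0,0.45]],
    [28,[-0.02,0.2,0],[0,0,0.9]],
  ],
)

```text
time: 29.25
tool_pos: [0.5335, 0.1317, 0.043]
tool_rot: [-3.027, -0.835, -0.001]
force: [0.9, 9.8, -2.4]
grip_width: 0.329
gripper_force: 4.2
```

```bash
python3 -c "
from h import *
tq();feel(1,range(33,21,-2))"
```

```text
t 29.25 r 0.0546 az 31.7 Ft 7.92 Fr 5.91 wt [ 2.112 -0.137 -0.014] gf 4.150600992143154 w 0.3293812483847253
t 29.3 az 31.13 r 0.0545 tool az 30.63 z 0.043 Ft [3.4] 3.36 wr 0.717 gf 1.7 F [ 0.1  4.  -0.2]
33 [-0.02 -0.07  0.  ] [-0.01 -0.01 -0.4 ]
31 [-0.02  0.01  0.  ] [-0.01 -0.01 -0.06]
29 [-0.02  0.08  0.  ] [-0.01 -0.01  0.27]
27 [-0.02  0.16  0.  ] [-0.01 -0.01  0.6 ]
25 [-0.03  0.23  0.  ] [-0.01 -0.01  0.94]
23 [-0.04  0.31  0.  ] [-0.01 -0.01  1.27]
```

Request:
step_arm(
  steps=[
    [28,[0.0,0.1,0],[0,0,0.4]],
    [28,[0.0,0.18,0],[0,0,0.7]],
  ],
)

```text
time: 29.5
tool_pos: [0.5358, 0.1277, 0.043]
tool_rot: [-3.056, -0.724, -0.001]
force: [0.3, 9.5, -1.3]
grip_width: 0.327
gripper_force: 4.1
```

```bash
python3 -c "
from h import *
tq();st();feel(1,range(29,17,-2))"
```

```text
t 29.5 r 0.0547 az 26.9 Ft 8.39 Fr 4.55 wt [ 1.997 -0.048  0.02 ] gf 4.086706722155213 w 0.32747286961729627
{'time': 29.5, 'qpos': [-0.88, 0.561, 0.684, 2.057, -0.546, 0.707, -0.949], 'tool_pos': [0.536, 0.128, 0.043], 'tool_rot': [-3.056, -0.724, -0.001], 'force': [0.275, 9.539, -1.29], 'wrist_torque': [1.997, -0.048, 0.02], 'grip_width': 0.327, 'gripper_force': 4.087}
t 29.55 az 26.44 r 0.0547 tool az 26.52 z 0.0431 Ft [5.2] 5.16 wr 0.982 gf 2.36 F [ 0.5  6.  -0.6]
29 [-0.03 -0.1   0.  ] [-0.01 -0.01 -0.41]
27 [-0.03 -0.02  0.  ] [-0.01 -0.01 -0.08]
25 [-0.03  0.05  0.  ] [-0.01 -0.01  0.25]
23 [-0.03  0.13  0.  ] [-0.01 -0.01  0.59]
21 [-0.04  0.2   0.  ] [-0.01 -0.01  0.92]
19 [-0.05  0.28  0.  ] [-0.01 -0.01  1.25]
```

Request:
step_arm(
  steps=[
    [28,[0.01,0.08,0],[0,0,0.3]],
    [28,[0.01,0.16,0],[0,0,0.65]],
  ],
)

```text
time: 29.75
tool_pos: [0.5376, 0.1242, 0.043]
tool_rot: [-3.078, -0.62, -0.001]
force: [-2.5, 10.0, -0.3]
grip_width: 0.324
gripper_force: 5.6
```

```bash
python3 -c "
from h import *
tq();st();feel(1)"
```

```text
t 29.75 r 0.0549 az 22.7 Ft 10.22 Fr 1.58 wt [2.379 0.35  0.119] gf 5.606549698859453 w 0.3243037805193423
{'time': 29.75, 'qpos': [-0.884, 0.569, 0.701, 2.055, -0.562, 0.713, -0.995], 'tool_pos': [0.538, 0.124, 0.043], 'tool_rot': [-3.078, -0.62, -0.001], 'force': [-2.498, 10.032, -0.344], 'wrist_torque': [2.379, 0.35, 0.119], 'grip_width': 0.324, 'gripper_force': 5.607}
t 29.8 az 22.18 r 0.0549 tool az 22.6 z 0.043 Ft [1.6] 1.6 wr 0.245 gf 0.63 F [0.2 1.8 0.1]
```

Tight at about 10–11 N while turning. I'll back off inside the fork, lift clear and check the fence.

Request:
step_arm(
  steps=[
    [28,[0,-0.1,0],[0,0,0]],
    [28,[0,-0.2,0],[0,0,0]],
    [28,[0,-0.2,-1],[0,0,0]],
    [28,[0,-0.2,-2.5],[0,0,0]],
    [28,[0,-0.2,-4.2],[0,0,0]],
    [28,[1.5,1,-4.2],[0,0,-1.4]],
    [28,[3,2.2,-4.2],[0,0,-2.8]],
    [28,[4.3,3.4,-4.2],[0,0,-4.2]],
    [28,[5,4.6,-4.2],[0,0,-5.6]],
    [28,[5,4.8,-4.2],[0,0,-7]],
  ],
)

```text
time: 30.8
tool_pos: [0.7016, 0.0566, 0.1475]
tool_rot: [2.649, 1.684, -0.001]
force: [-0.8, -0.2, -0.7]
grip_width: 0.325
gripper_force: 0.0
```

```bash
python3 -c "
from h import *
st();print(togo((.685,.129,.15),120))"
```

```text
{'time': 30.8, 'qpos': [-0.573, 0.606, 0.589, 1.627, -0.377, 1.024, -0.306], 'tool_pos': [0.702, 0.057, 0.147], 'tool_rot': [2.649, 1.684, -0.001], 'force': [-0.75, -0.172, -0.696], 'wrist_torque': [-0.028, -0.018, -0.019], 'grip_width': 0.325, 'gripper_force': 0.0}
(array([ 2.34, -1.83, -0.11]), array([ 0.01,  0.03, -9.18]), np.float64(64.9))
```

Request:
step_arm(
  steps=[
    [40,[0.4,-0.3,0],[0,0,-1.4]],
    [50,[0.8,-0.6,0],[0,0,-2.8]],
    [60,[1.2,-0.9,0],[0,0,-4.2]],
    [60,[1.6,-1.2,0],[0,0,-5.6]],
    [60,[2,-1.5,-0.1],[0,0,-7]],
    [60,[2.3,-1.8,-0.1],[0,0,-8.4]],
    [60,[2.3,-1.8,-0.1],[0,0,-9.2]],
    [60,[2.3,-1.8,-0.1],[0,0,-9.2]],
  ],
)

```text
time: 31.6
tool_pos: [0.6829, 0.1316, 0.1504]
tool_rot: [1.57, 2.721, -0.0]
force: [-0.5, -0.2, -0.4]
grip_width: 0.704
gripper_force: 0.0
```

```bash
python3 -c "
from h import *
gauge('w9')
for l in('fence_pointer','mark_index'): print(l,[(round(q['score'],2),np.round(q['at'],1)) for q in ctrl.place_of('wrist',l)[:1]])
im,d=ctrl.capture('top');P=cloud('top',d);_,org=colour(im,P);o=P[org];o=o[o[:,2]>.06][:,:2]-PIV;r=np.hypot(*o.T);print('lever az',len(o),np.degrees(np.arctan2(o[r>.03][:,1],o[r>.03][:,0])).round(0)[:40])"
```

```text
{'time': 31.6, 'qpos': [-0.528, 0.545, 0.349, 1.635, -0.212, 0.999, 0.413], 'tool_pos': [0.683, 0.132, 0.15], 'tool_rot': [1.57, 2.721, -0.0], 'force': [-0.455, -0.211, -0.351], 'wrist_torque': [-0.009, 0.017, 0.021], 'grip_width': 0.704, 'gripper_force': 0.0}
red 111
cam [0.643 0.202 0.3  ]
ptr 0.152 w 1987 az 0.4488 [0.3   0.548]
ptr 0.1535 w 2034 az 0.4471 [0.3   0.548]
ptr 0.155 w 2020 az 0.4444 [0.3   0.548]
ptr 0.1565 w 919 az 0.3918 [0.3   0.496]
ptr 0.158 w 6 az 0.4293 
ptr 0.1595 w 7 az 0.4269 
ptr 0.161 w 86 az 0.4066 
ptr 0.1625 w 187 az 0.3942 [0.384 0.404]
ptr 0.164 w 335 az 0.3947 [0.384 0.404]
ptr 0.1655 w 354 az 0.394 [0.384 0.404]
ptr 0.167 w 329 az 0.3946 [0.384 0.404]
idx 0.166 w 0 az 0.0 
idx 0.168 w 0 az 0.0 
idx 0.17 w 49 az 0.4032 
idx 0.172 w 356 az 0.3982 [0.38  0.416]
idx 0.174 w 352 az 0.3982 [0.38  0.416]
idx 0.176 w 357 az 0.3988 [0.38  0.416]
idx 0.178 w 346 az 0.3994 [0.384 0.416]
idx 0.18 w 350 az 0.3993 [0.384 0.416]
idx 0.182 w 341 az 0.3997 [0.384 0.416]
idx 0.184 w 0 az 0.0 
fence_pointer [(0.57, array([124.3, 231.5]))]
mark_index [(0.56, array([129.4, 233.8]))]
lever az 0 []
```

The fence stayed at the index (pointer 0.394, index 0.398), and the robot is touching nothing.

```bash
python3 -c "
from plant import ctrl
print(ctrl.finish_job())"
```

```text
the job is handed in; nothing more can be done
None
```

The job is handed in: the clamp was loosened about 1.5 rad, the fence was swung to within about 0.005 rad of the red index, and the knob was retightened to about 10–11 N by feel. A final wrist-camera measurement showed the fence still at the index, at about 32 s of the 64 s allowed.

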